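# Fit the missing hook and hang up the measuring dippers

## Robot

A 6-joint arm with a two-finger parallel gripper is mounted at the origin on a cart in front of the work surface, level with it; the furniture and walls round the work are solid. World frame = base frame: x ahead of the robot, y to its left, z up, the work surface at z = 0. Lengths are in m, angles in rad, forces in N, time in s.
With the tool pointing down it reaches from about 0.4 to 0.925 m from the base axis. Payload 12.5 kg.
Tool frame: the origin (TCP) lies midway between the tips of the shut fingers; the grasp point (between the pads) lies 19 mm behind it (arm.grasp_offset is the distance from the TCP to the grasp point, in m); z points along the fingers, y is the line along which they close (so a half turn about z gives the same grasp; the last joint's range is limited). The gripper opens to 95 mm and grips with 3 to 60 N. Pads are 20 mm wide; open, the fingers measure 119 mm over their backs; the gripper's body (75 mm by 180 mm) begins 59 mm behind the grasp point.
Start: joints at [1.217, 0.491, 1.559, -0, 1.092, -0.106], TCP at [0.153, 0.606, 0.185] pointing down, gripper open.
Joint ranges: [-3.1, 3.1], [-0.84, 2.19], [0.05, 2.79], [-1.13, 4.28], [0.06, 2.93], [-2.69, 2.69]. Speed limits (rad/s): [2.22, 2.22, 2.79, 3.14, 3.14, 3.14].

## Interface

Orientations are given as a rotation vector (axis times angle).
In Python, from station import arm gives the robot as it stands.
- The arm moves only by the tool drive_tool, never from a script. Its argument "motion" is a list of rows, each a list of 7 numbers: the shift along the world's x, y, z in cm, then the turn, a rotation vector about the world's x, y, z in degrees, then the opening, from -1 (shut) to 1 (fully open). A call has 1 to 5 rows; each row is the pose to reach, as a shift and turn from the pose commanded when the call began; what a row does not reach only later rows make up. A row lasts 1/8 s, in which the tool goes at most 62.5 mm and 10.7 degrees, less where a joint would pass 70% of its speed; a pose out of reach is approached as far as the arm can. A call with a gripper value outside its range is refused whole. The fingers move at their own pace and stop on an object; the grip force is fixed at half the most. Time passes only in rows, so rows that repeat a pose let the fingers close. It gives the time, the measured TCP pose, the force, the opening and the grip force at its end, in the units of the state.
- arm.state(): the state, without advancing time (a new reading comes with each control period).
- arm.snapshot(name): name is "side" or "top"; returns (picture, depth): 420x560x3 uint8, blue, green, red; 420x560 float32, m along the optical axis (not along the pixel's ray), 0 where there is no reading.
- arm.camera_params(name): a dict with "fx", "fy", "cx", "cy" (pixels), "k1" (the pictures are not rectified: a ray, as slopes to the right and down, at radius r is drawn at 1 + k1 r^2 times it, then the intrinsics apply), "eye" and "rotation" of the camera in the world. Camera axes: x right, y down, z forward; pixel columns grow to the right and rows downward; lengths in m; the calibration is good to about 2 mm. A picture is of the moment at which its call begins. camera_params takes no time and is no camera call.
- arm.close_job(): hands the job in; it is judged then, once.
Trained networks look in the newest picture that a camera, given by its name, has taken for a name from the list of things; names that differ only in an ending like _2 or _b are one class to them, and where a whole thing is asked for, a point or a joint stands for the part that bears it (a point fixed in the world has none). Each returns a list of dicts, best first, with "score" (0 to 1); they miss things now and then, are a little off and sometimes report something else, mostly with a low value. They report only what shows in the picture. A call takes as long as a camera call. They do not tell look-alikes from the thing itself.
- arm.regions_of(name, camera): "region" (420x560 bool, what is visible of it) and "box" ([centre column, centre row, width, height] in pixels, round what is visible of it).
The state is a dict: "clock": time; "joints": joint angles; "joint_velocities": joint speeds; "joint_torque": joint torques, N m; "ee_pos": TCP position; "tcp_rot": TCP orientation; "contact_force": force on the tool from outside, world axes, zero at the start; "moment": the same for the moment, N m; "gripper_width": finger opening in m; "grip_force": force on a finger pad.
Only numpy, scipy, OpenCV 4.12 (cv2) and the standard library are available. Lean on these libraries where they do the work, as an engineer would, in place of code of your own. Each camera call takes 0.05 s, during which the arm holds its last target. There are 200 camera calls.

## Task

First take the loose hook out of its wooden rest block and fit it in the panel's groove at the empty place: tilt it in, then swing it down until it sits level and flat against the panel. Then hang up every dipper standing on the counter, each on a free hook of its own, lowering it between the dippers already hanging there without dislodging them; the newly fitted hook must get one of them, and all must hang still at the end. Leave the mug, the garlic and the jam jar alone.

Things in the scene. Friction and masses are not known exactly. Their poses are not given: they have to be found in the camera images.
- panel: Fixed wooden slat panel, 370 mm wide in y, 211 mm high, on a 12 mm foot board; its face looks to its own -x, roughly to the robot. Origin: on the counter, in the plane of the face, mid width. Hook places at y = -165, -110, .. +165 mm; those at -165, -55, 55, 165 have built-in hooks shaped like hook_a, each with a dipper hanging; hook_a, hook_b and the empty place lie between, in any order.
- groove (a point): Mid point of the panel's level groove, on its floor at the face, 165 mm above the counter; axes as the panel's. Mouth 24 mm high, 27 mm deep; over the mouth hangs a front slat 4 mm thick (its lower edge 24 mm above the floor) with a cavity behind it up to 38 mm above the floor. A hook goes in with its outer end raised about 20 degrees, lip under the slat, then swings down level.
- hook_a: Dark steel hook fixed in the panel between two hanging dippers, bare. Origin: mid width, rear face of its back plate (on the panel's face), underside of its tongue (on the groove floor); x into the panel, z up. A round bar of 10 mm diameter, axis at z = -6 mm, runs out from the plate to x = -90 mm; dippers hang on it. At its end a leaning tab (see loose_hook_grip).
- hook_b: As hook_a: the other bare hook fixed in the panel. A cup does not pass down beside a bar, so a dipper goes on any hook from its outer end: held square with its apex 45 to 70 mm above the hook's origin height it moves in over the tab, the cup under the bar, and is then lowered onto the bar, best 45 mm in front of the panel's face.
- empty_place: The empty hook place, marked by a bare steel disc of 10 mm on the slat, 32 mm above the groove floor. Origin: on the groove floor at the face; axes as the panel's. A rightly seated hook's origin and axes coincide with these.
- rest_block: Fixed dark wooden block, 59 x 60 x 38 mm, origin under its centre. A slot in its top, 7 mm (x) by 26 mm (y), 26 mm deep, holds the loose hook's back plate at the start; the hook lifts straight up out of it. (Wall cabinets hang 0.48 m above the counter behind the panel and this block: keep the wrist on the robot's side.)
- loose_hook: Loose dark steel hook, 0.12 kg, origin, axes and bar as hook_a; starts in the rest block, bar level, origin 54 mm up. Back plate x -6..0, 22 mm wide, z -42..6 mm. Tongue behind it, 18 mm wide: x 0..6, z 0..4 mm, then a blade 4 mm thick rising and leaning back, mid line (5, 2) to (11.5, 29.5) mm in x, z. Seated, the blade is behind the slat; it sags up to 0.08 rad by its slack.
- loose_hook_grip (a point): Point to grip on the loose hook's flat tab, (-96.4, 0, 24.3) mm in the hook's frame, axes as the hook's. The tab is 46 mm long, 10 mm thick, 22 mm wide in y; it stands on the bar's end (x = -90, z = -6 mm) and leans 12 degrees outward, its top at about x = -99, z = 36 mm. This point is 31 mm up the tab. All hooks have this tab.
- dipper_1: Steel measuring dipper, 0.16 kg: cup 48 mm across, 45 mm high, standing on its flat bottom; origin: centre of the underside, z up. A strip handle (10 mm in x, 4 mm in y) rises at y = +22 mm to z = 123 mm. On top an upright grip tab, 10 mm thick in x, 22 mm wide in y, z = 140 to 188 mm. Starts on the counter at the left; may be absent.
- dipper_1_eye (a point): Apex underside of dipper_1's hook, (0, 0, 135) mm in its frame. The strip bends over the cup as an inverted V from y = 22 to -23 mm and comes down there to z = 106 mm: a hook open below, 41 mm wide inside, to go over a bar along the dipper's x. Hung, the apex lies on the bar's top, about 1 mm below the hook's origin; the dipper hangs plumb.
- dipper_2: Measuring dipper, same as dipper_1. Starts on the counter at the left; may be absent.
- dipper_2_eye (a point): Apex underside of dipper_2's hook, as for dipper_1.
- dipper_3: Measuring dipper, same as dipper_1. Starts on the counter at the left; may be absent.
- dipper_3_eye (a point): Apex underside of dipper_3's hook, as for dipper_1.
- hung_1: Dipper like dipper_1, hanging loose on the built-in hook at y = -165 mm of the panel, 45 mm in front of the face; to be left hanging.
- hung_2: Dipper like dipper_1, hanging loose on the built-in hook at y = -55 mm of the panel, 45 mm in front of the face; to be left hanging.
- hung_3: Dipper like dipper_1, hanging loose on the built-in hook at y = 55 mm of the panel, 45 mm in front of the face; to be left hanging.
- hung_4: Dipper like dipper_1, hanging loose on the built-in hook at y = 165 mm of the panel, 45 mm in front of the face; to be left hanging.
- mug: White spotted mug, 82 x 114 x 91 mm; a bystander to leave alone. Origin under its centre.
- garlic: Garlic bulb, 56 mm; a bystander to leave alone. Origin under its centre.
- jam_jar: Jam jar, 72 mm across, 102 mm high; a bystander to leave alone. Origin under its centre.
Things that resemble listed ones, but are neither listed nor needed, are in the scene too. What is shaped like the hung_3 but orange is not meant.

How it is judged:
By the outcome, as a careful person would: the job done as asked, in the order asked, and still so for the second after the job is handed in, with the robot touching nothing.
Of dipper_1, dipper_2, dipper_3 only 2 to 3 are there at a start; the rules pass over those that are not, and their reading is None.
At some moment in a run one of dipper_1, dipper_2, dipper_3 may be knocked a few centimetres aside while the robot is not near it.
It also fails if it takes over 210 s, if anything falls off the work surface, if the arm or the gripper's body presses on something with over 40 N, if the wrist force passes 120 N, or if a joint passes its speed limit or range.

## Working session

There is one attempt and no reset: what is moved stays moved. The work goes in short steps, Python scripts to look and compute and a tool call to move; the robot and the scene stay as the last step left them, time stands still between calls to the robot, and variables do not carry over. Pictures are saved under pics/ and viewed, at most 14 in all, crops included, and the job is handed in when it is done.

Besides the shell and the picture viewer there is one more tool, called as name([rows], argument=value, ...), one row to a line, values as JSON. drive_tool: Moves the arm, as the interface text tells. Its arguments: {"type":"object","properties":{"motion":{"type":"array"}},"required":["motion"]}

```bash
ls; mkdir -p pics; python3 - <<'E'
from station import arm
import cv2,numpy as np
for n in("side","top"):
    p,d=arm.snapshot(n); cv2.imwrite(f"pics/{n}0.png",p); c=arm.camera_params(n)
    print(n,{k:np.round(v,4).tolist() for k,v in c.items()})
print(arm.state())
E
```

```text
pics
side {'fx': 481.173, 'fy': 481.173, 'cx': 278.3133, 'cy': 208.3434, 'k1': -0.1056, 'eye': [0.0069, -0.2707, 1.2642], 'rotation': [-2.3774, 1.2925, -0.3206]}
top {'fx': 479.5565, 'fy': 479.5565, 'cx': 285.277, 'cy': 209.6123, 'k1': -0.1295, 'eye': [-0.2414, 0.3429, 1.4144], 'rotation': [-1.5704, 2.2896, -0.6384]}
{'clock': 0.1, 'joints': array([ 1.21744524e+00,  4.91476794e-01,  1.55937223e+00,  1.58433106e-05,
        1.09168924e+00, -1.05605757e-01]), 'joint_velocities': array([-6.72489246e-04, -2.00168542e-03, -8.45988898e-04, -7.18680013e-04,
        4.87652388e-04, -7.13173340e-05]), 'joint_torque': array([ 2.53148864e-03, -6.13621259e+01, -2.58603466e+01,  6.94235321e-02,
        4.70503885e-02, -9.02346119e-05]), 'ee_pos': array([0.1531586 , 0.60570497, 0.18493977]), 'tcp_rot': array([-3.88146070e-01, -3.11729169e+00,  1.44128980e-03]), 'contact_force': array([-0.1470859 , -1.00456727, -0.58840783]), 'moment': array([-0.02666771,  0.03456225,  0.02254642]), 'grip_force': 0.0, 'gripper_width': 0.0949780940258775}
```

View pics/side0.png

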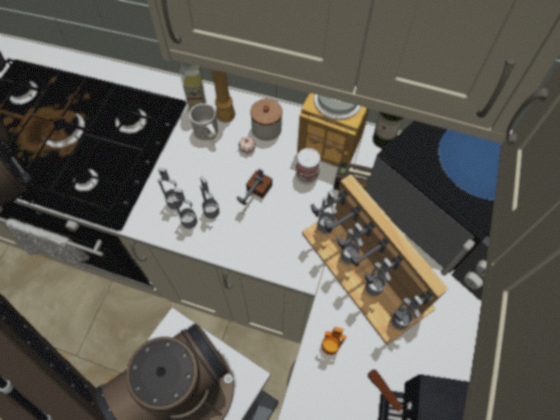

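View pics/top0.png

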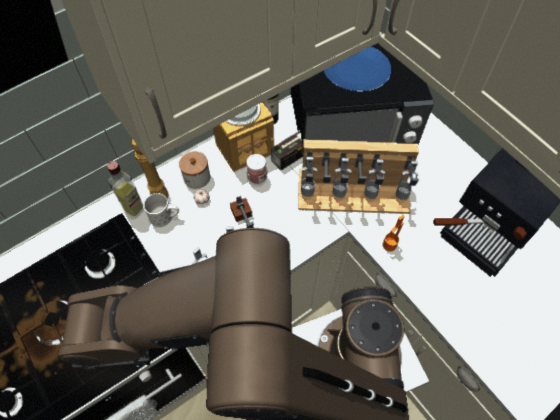

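```bash
cat > h.py <<'E'
import numpy as np,cv2
from station import arm
from scipy.spatial.transform import Rotation as R
from scipy.optimize import least_squares
np.set_printoptions(precision=4,suppress=True)
def cam(n):
    c=arm.camera_params(n); return c,R.from_rotvec(c["rotation"]).as_matrix(),np.array(c["eye"])
def proj(n,P):
    c,M,e=cam(n); q=(np.atleast_2d(P)-e)@M; s=q[:,:2]/q[:,2:]; s=s*(1+c["k1"]*(s**2).sum(1,keepdims=True))
    return s*[c["fx"],c["fy"]]+[c["cx"],c["cy"]]
def rays(n,uv):
    c,M,e=cam(n); t=(np.atleast_2d(uv)-[c["cx"],c["cy"]])/[c["fx"],c["fy"]]; s=t.copy()
    for _ in range(20): s=t/(1+c["k1"]*(s**2).sum(1,keepdims=True))
    return e,np.c_[s,np.ones(len(s))]@M.T
def onz(n,uv,z):
    e,d=rays(n,uv); return e+d*((z-e[2])/d[:,2])[:,None]
def cloud(n,d):
    v,u=np.mgrid[0:420,0:560]; e,r=rays(n,np.c_[u.ravel(),v.ravel()].astype(float))
    return (e+r*d.reshape(-1,1)).reshape(420,560,3)
def crop(n,p,x0,y0,x1,y1,f,name):
    cv2.imwrite("pics/"+name,cv2.resize(p[y0:y1,x0:x1],None,fx=f,fy=f,interpolation=cv2.INTER_CUBIC))
E
python3 - <<'E'
from h import *
P={}
for n in("side","top"):
    p,d=arm.snapshot(n); np.savez(f"{n}0.npz",p=p,d=d); P[n]=p
a=cv2.resize(P["side"][155:240,140:280],None,fx=5,fy=5,interpolation=cv2.INTER_CUBIC)
cv2.imwrite("pics/c1.png",a)
crop("side",P["side"],295,175,450,345,3.5,"c2.png"); crop("top",P["top"],285,130,430,230,5,"c3.png")
for nm,c in(("loose_hook","side"),("dipper_1","side"),("rest_block","side"),("empty_place","side"),("panel","side"),("panel","top"),("rest_block","top"),("hook_a","side"),("hook_a","top"),("dipper_1","top")):
    print(nm,c,[(round(r["score"],2),np.round(r["box"]).tolist()) for r in arm.regions_of(nm,c)])
E
```

```text
loose_hook side [(0.59, [251.0, 186.0, 28.0, 37.0])]
dipper_1 side [(0.88, [168.0, 188.0, 24.0, 44.0]), (0.84, [184.0, 209.0, 28.0, 37.0]), (0.62, [210.0, 199.0, 21.0, 41.0])]
rest_block side [(0.72, [259.0, 185.0, 27.0, 23.0])]
empty_place side [(0.49, [329.0, 212.0, 19.0, 45.0])]
panel side [(0.75, [374.0, 259.0, 148.0, 168.0])]
panel top []
rest_block top [(0.59, [241.0, 208.0, 25.0, 23.0]), (0.24, [308.0, 177.0, 13.0, 38.0])]
hook_a side [(0.72, [342.0, 220.0, 34.0, 25.0]), (0.5, [371.0, 254.0, 36.0, 31.0])]
hook_a top [(0.56, [328.0, 168.0, 5.0, 29.0]), (0.47, [360.0, 172.0, 7.0, 32.0]), (0.25, [359.0, 176.0, 124.0, 78.0])]
dipper_1 top [(0.29, [259.0, 167.0, 21.0, 34.0])]
```

View pics/c1.png

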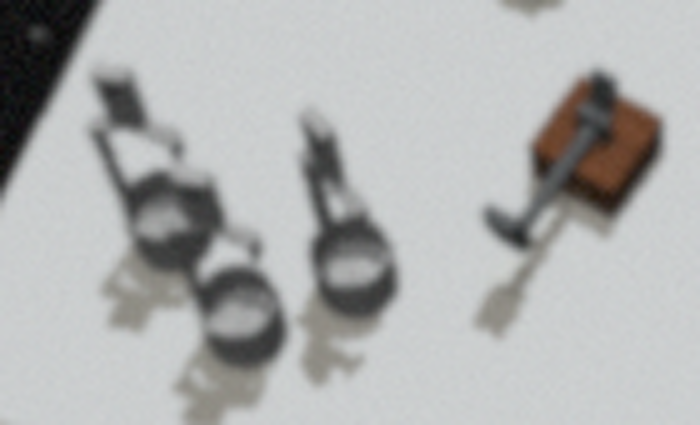

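View pics/c2.png

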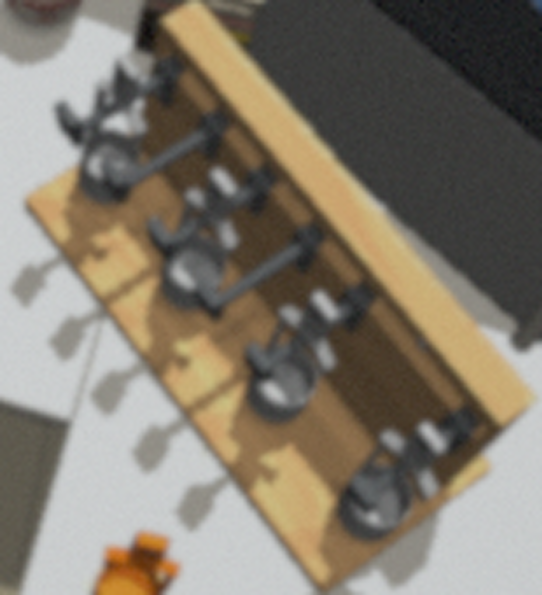

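View pics/c3.png

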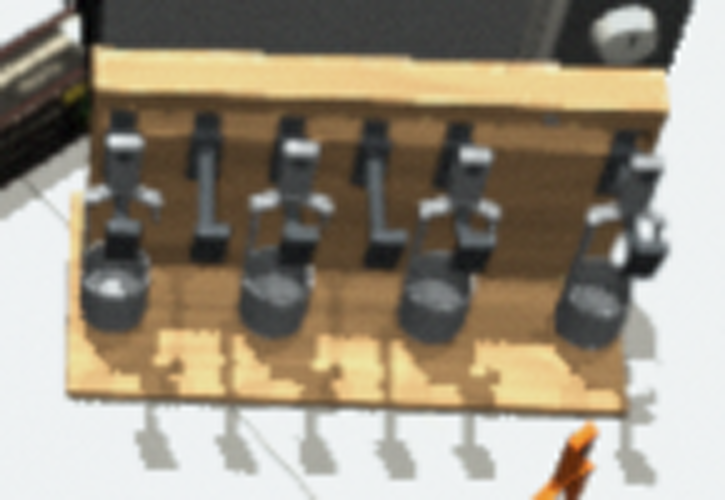

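```bash
cat > fit.py <<'E'
from h import *
D={n:np.load(n+"0.npz") for n in("side","top")}
def fit(obs,x0,fun):
    # obs: (cam, uv, key)
    def r(x):
        return np.concatenate([(proj(n,fun(x,k))[0]-uv) for n,uv,k in obs])
    s=least_squares(r,x0,loss="soft_l1"); return s.x,r(s.x).reshape(-1,2)
def pose(x,p): c,s=np.cos(x[2]),np.sin(x[2]); p=np.array(p,float); return np.array([x[0]+c*p[0]-s*p[1],x[1]+s*p[0]+c*p[1],p[2]])
S=lambda u,v:("side",np.array([295+u/3.5,175+v/3.5])-.36); T=lambda u,v:("top",np.array([285+u/5,130+v/5])-.4)
obs=[(*T(92,103),(0,.185,.211)),(*T(667,110),(0,-.185,.211)),(*S(160,18),(0,.185,.211)),(*S(499,424),(0,-.185,.211)),
 (*T(68,395),("f",.185,.012)),(*T(627,410),("f",-.185,.012)),(*S(25,203),("f",.185,.012)),(*S(322,588),("f",-.185,.012)),
 (*T(209,240),(-.099,.11,.201)),(*T(383,243),(-.099,0,.201)),(*S(155,232),(-.099,.0+.0,.201))]
fun=lambda x,k: pose(x,(x[3] if k[0]=="f" else k[0],k[1],k[2]))
obs=obs[:-1]
x,r=fit(obs,[.75,-.2,0,-.1],fun); print("panel",x,np.degrees(x[2])); print(r)
for n in D:
    C=cloud(n,D[n]["d"]); h=C[...,2]; print(n,"counter z med", np.median(h[200:230,240:260]) if n=="side" else np.median(h[215:230,420:430]))
    # panel face points between hooks in panel frame
    c,s=np.cos(x[2]),np.sin(x[2]); q=C.reshape(-1,3)-[x[0],x[1],0]; q=np.c_[c*q[:,0]+s*q[:,1],-s*q[:,0]+c*q[:,1],q[:,2]]
    m=(abs(q[:,0])<.02)&(abs(q[:,1]+.11)<.025)&(q[:,2]>.05)&(q[:,2]<.15)
    print("face",m.sum(),np.percentile(q[m,0],[10,50,90])); 
    m=(abs(q[:,1])<.18)&(q[:,0]>.005)&(q[:,0]<.03)&(q[:,2]>.17);print("topz",np.median(q[m,2]))
    for yy in(.11,0):
        m=(abs(q[:,1]-yy)<.025)&(q[:,0]<-.03)&(q[:,0]>-.12)&(q[:,2]>.15)&(q[:,2]<.23); b=m&(q[:,0]>-.085)&(q[:,2]<.172); t=m&(q[:,0]<-.09)
        print("bar",yy,b.sum(),np.median(q[b],0) if b.sum() else 0,"tab",t.sum(),np.median(q[t],0),q[t].max(0))
# rest block and hook
B=lambda u,v:("side",np.array([140+u/5,155+v/5])-.4)
ob=[(*B(592,75),(.0295,.03,.038)),(*B(662,123),(.0295,-.03,.038)),(*B(611,190),(-.0295,-.03,.038)),(*B(535,145),(-.0295,.03,.038))]
x,r=fit(ob,[.75,.2,0],lambda x,k:pose(x,k));print("block",x,np.degrees(x[2]),r.ravel())
for n in D:
    C=cloud(n,D[n]["d"]).reshape(-1,3);q=C-[x[0],x[1],0];m=(np.hypot(q[:,0],q[:,1])<.16)&(q[:,2]>.043)&(q[:,2]<.12)
    k=np.argwhere(m).ravel();print(n,"hook pts",m.sum()); print(np.c_[k%560,k//560,C[m]*1000].astype(int)[::4])
E
python3 fit.py
```

```text
panel [ 0.545  -0.2342 -0.3965 -0.1038] -22.718404757679206
[[-0.1397 -2.7882]
 [ 0.1815 -0.5446]
 [-2.3152  1.1805]
 [-0.9563  0.7907]
 [ 2.0855 -0.897 ]
 [-2.2853 -0.9954]
 [-0.5001  1.5339]
 [-2.5843 -1.3803]
 [ 0.4411 -2.1428]
 [ 1.1382 -1.7183]]
side counter z med 0.0010321417147567402
face 297 [0.0023 0.0043 0.0059]
topz 0.2110453646552919
bar 0.11 68 [-0.0541  0.1056  0.1638] tab 47 [-0.0931  0.1054  0.1999] [-0.0901  0.1183  0.2065]
bar 0 78 [-0.0537 -0.0031  0.1632] tab 55 [-0.0939 -0.0037  0.1986] [-0.0905  0.0089  0.2053]
top counter z med -0.0017678425823903776
face 226 [-0.0024 -0.0001  0.0029]
topz 0.20979287001288838
bar 0.11 26 [-0.0474  0.1084  0.1627] tab 59 [-0.0976  0.1091  0.188 ] [-0.0907  0.1192  0.2029]
bar 0 31 [-0.0487  0.0016  0.1621] tab 52 [-0.0985  0.0006  0.1884] [-0.0913  0.0087  0.2043]
block [ 0.5894  0.1645 -0.0392] -2.247719683624605 [-0.5243 -0.312   1.7945  0.015   0.2854  0.8127 -0.9562 -0.435 ]
side hook pts 750
[[245 138 690 287  44]
 [244 139 685 287  44]
 [248 139 692 277  44]
 [245 140 678 278  54]
 [249 140 691 272  43]
 [245 141 680 280  
[... 6889 characters left out ...]
 175  62]
 [242 203 584 161  53]
 [239 204 579 173  61]
 [243 204 574 160  61]
 [240 205 579 170  52]
 [238 206 579 177  51]
 [242 206 575 165  50]
 [241 207 569 170  55]
 [241 208 572 170  45]
 [242 209 563 169  51]
 [242 210 558 170  53]
 [242 211 554 171  54]
 [242 212 557 171  43]
 [243 213 550 170  47]
 [244 214 540 169  56]
 [244 216 536 171  49]
 [245 217 533 168  46]
 [246 218 526 167  51]
 [247 219 522 165  49]
 [248 220 518 163  47]
 [252 221 491 157  82]
 [250 222 491 164  80]
 [247 223 488 175  86]
 [251 223 484 163  85]
 [248 224 486 172  82]
 [252 224 482 160  80]
 [249 225 482 170  79]
 [253 225 483 157  69]
 [250 226 485 167  66]
 [247 227 490 176  56]
 [251 227 488 163  52]]
```

```bash
cat > fit.py <<'E'
from h import *
mm=1e-3
def box(P,lo,hi):
    lo,hi=np.array(lo)*mm,np.array(hi)*mm; q=abs(P-(lo+hi)/2)-(hi-lo)/2
    return np.linalg.norm(np.maximum(q,0),axis=1)+np.minimum(q.max(1),0)
def cap(P,a,b,r):
    a,b=np.array(a)*mm,np.array(b)*mm; t=np.clip((P-a)@(b-a)/((b-a)@(b-a)),0,1)
    return np.linalg.norm(P-a-t[:,None]*(b-a),axis=1)-r*mm
A=R.from_euler("y",-12,degrees=True)
def hook(P):
    T=A.inv().apply(P-np.array([-90,0,-6])*mm)
    d=[box(P,(-6,-11,-42),(0,11,6)),cap(P,(-85,0,-6),(-5,0,-6),5),box(T,(-5,-11,0),(5,11,46)),box(P,(0,-9,0),(6,9,4)),
       box(R.from_euler("y",-np.degrees(np.arctan2(6.5,27.5)),degrees=True).apply(P-np.array([5,0,2])*mm),(-2,-9,0),(2,9,28))]
    return np.min(d,0)
def dipper(P):
    r=np.hypot(P[:,0],P[:,1]); z=P[:,2]
    wall=np.hypot(r-.0235,np.maximum(z-.045,0))
    bot=np.hypot(np.maximum(r-.024,0),z-.001)
    d=[abs(wall),bot,box(P,(-5,20,0),(5,24,123)),box(P,(-5,-11,140),(5,11,188)),
       cap(P,(0,22,123),(0,0,138),3),cap(P,(0,0,138),(0,-22,123),3),cap(P,(0,-23,123),(0,-23,108),3)]
    return np.min(d,0)
def panel(P):
    d=[box(P,(0,-185,12),(60,185,141)),box(P,(-4,-185,189),(60,185,211))]
    d=[box(P,(0,-185,0),(60,185,211)),box(P,(-104,-185,0),(60,185,12))]
    for y in(.11,0): d.append(hook(P-[0,y,.165]))
    return np.min(d,0)
def loc(x,P,z0,pitch=0):
    q=P-[x[0],x[1],z0+(x[3] if len(x)>3 else 0)]
    M=R.from_euler("z",x[2])*R.from_euler("y",x[4] if len(x)>4 else pitch)
    return M.inv().apply(q)
def fit(f,P,x0,z0,tol=(.03,.015,.008)):
    x=np.array(x0,float)
    for t in tol:
        Q=P[abs(f(loc(x,P,z0)))<t]
        if len(Q)<10: return x,len(Q),9
        s=least_squares(lambda x:f(loc(x,Q,z0)),x,loss="soft_l1",f_scale=.003,x_scale=.01,diff_step=1e-4); x=s.x
    return x,len(Q),np.abs(f(loc(x,Q,z0))).mean()
E
cat > m1.py <<'E'
from fit import *
for n in("side","top"):
    d=np.load(n+"0.npz")["d"]; C=cloud(n,d).reshape(-1,3)[d.ravel()>0]
    near=lambda c,r,zl,zh:C[(np.hypot(C[:,0]-c[0],C[:,1]-c[1])<r)&(C[:,2]>zl)&(C[:,2]<zh)]
    print(n,"panel",*fit(panel,near((.5,-.23),.3,.006,.23),[.546,-.235,-.3965,0],0))
    print(n,"hook",*fit(hook,near((.54,.165),.085,.044,.12),[.585,.166,0,0],.054))
    if n=="side":
        for u in((171,197),(188,218),(210,206)):
            c=onz(n,u,.02)[0]; Q=near(c,.06,.008,.2)
            b=min((fit(dipper,Q,[c[0],c[1],a],0,(.04,.015,.008)) for a in np.arange(-3,3.1,.4)),key=lambda r:r[2]-r[1]*1e-5)
            print("dipper",c,*b,len(Q))
C=np.concatenate([cloud(n,np.load(n+"0.npz")["d"]).reshape(-1,3) for n in("side","top")])
m=(C[:,2]>.4)&(C[:,2]<.6)&(C[:,0]>.3); Q=C[m]; c,s=np.cos(-.3965),np.sin(-.3965); q=Q-[.545,-.234,0]
print("cab front in panel frame x",np.percentile(c*q[:,0]+s*q[:,1],[0,1,5]),np.percentile(Q,[0,2],axis=0))
E
python3 m1.py
```

```text
side panel [ 0.5481 -0.2403 -0.4053  0.0008] 9204 0.001832825047563234
side hook [0.5884 0.1663 0.0249 0.0008] 212 0.001413410786879244
dipper [0.4099 0.3613 0.02  ] [0.4081 0.3496 6.6589] 357 0.0015182879089755156 370
dipper [0.3827 0.2762 0.02  ] [0.3806 0.2745 0.373 ] 449 0.0015214518705271853 571
dipper [0.4489 0.246  0.02  ] [ 0.4418  0.2386 -0.2453] 405 0.0015193782153563322 495
top panel [ 0.5459 -0.2338 -0.4061 -0.0006] 5754 0.0022300140545903338
top hook [0.584  0.1699 0.0489 0.0018] 154 0.0013164880390907723
cab front in panel frame x [-0.2483 -0.2367 -0.2041] [[ 0.3    -0.4794  0.4   ]
 [ 0.3234 -0.4671  0.4308]]
```

```bash
cat > plan.py <<'E'
from fit import *
G=.019
def tool(yaw,lean):  # lean deg: tool z = (sin lean,0,-cos lean) in frame rotated by yaw; y_tool ~ frame +x
    l=np.radians(lean); z=[np.sin(l),0,-np.cos(l)]; y=[np.cos(l),0,np.sin(l)]; x=np.cross(y,z)
    return R.from_euler("z",yaw)*R.from_matrix(np.c_[x,y,z])
def grip_tcp(p,Rt,back=0): return np.array(p)+(G-back)*Rt.as_matrix()[:,2]
def show(name,p,Rt,s=None):
    s=s or arm.state(); d=(Rt*R.from_rotvec(s["tcp_rot"]).inv()).as_rotvec(degrees=True)
    print(name,"tcp",np.array(p),"shift cm",np.round((np.array(p)-s["ee_pos"])*100,2),"turn",np.round(d,1))
E
python3 - <<'E'
from plan import *
p=np.array([.5862,.1681,.054])+R.from_euler("z",.037).apply([-.0964,0,.0243])
T=tool(.037,12)
show("pre",grip_tcp(p,T,.13),T); show("grip",grip_tcp(p,T),T)
E
```

```text
pre tcp [0.4668 0.1637 0.1869] shift cm [ 31.35 -44.22   0.14] turn [  8.1 -10.  -73.4]
grip tcp [0.4938 0.1647 0.0597] shift cm [ 34.05 -44.12 -12.58] turn [  8.1 -10.  -73.4]
```

drive_tool([
  [0,0,6,0,0,-10,0],
  [0,0,12,0,0,-20,0],
  [4,-6,12,0,0,-30,0],
  [8,-12,12,0,0,-40,0],
  [12,-18,12,0,0,-45,0],
])

```text
clock: 1.32
ee_pos: [0.2579, 0.4483, 0.3056]
tcp_rot: [1.556, 2.729, 0.001]
contact_force: [0.6, 0.3, -0.5]
gripper_width: 0.0511
grip_force: 0.0
```

drive_tool([
  [4,-5,0,0,0,0,-0.05],
  [8,-10,0,0,0,-10,-0.05],
  [12,-15,0,0,0,-20,-0.05],
  [16,-21,0,0,0,-28,-0.05],
  [19,-26,0,0,0,-28,-0.05],
])

```text
clock: 1.95
ee_pos: [0.443, 0.1966, 0.3057]
tcp_rot: [2.168, 2.273, 0.001]
contact_force: [1.1, 0.5, 0.1]
gripper_width: 0.0447
grip_force: 0.0
```

```bash
python3 - <<'E'
from plan import *
p=np.array([.5862,.1681,.054])+R.from_euler("z",.037).apply([-.0964,0,.0243])
T=tool(.037,12)
show("pre",grip_tcp(p,T,.08),T); show("grip",grip_tcp(p,T),T)
print(arm.state()["gripper_width"],arm.state()["clock"],arm.state()["joints"])
E
```

```text
pre tcp [0.4772 0.1641 0.138 ] shift cm [  3.42  -3.25 -16.77] turn [  0.5 -11.9  -0.6]
grip tcp [0.4938 0.1647 0.0597] shift cm [  5.08  -3.19 -24.6 ] turn [  0.5 -11.9  -0.6]
0.04469270546759059 1.95 [ 0.2813  0.1751  1.7092 -0.      1.2565  0.2344]
```

drive_tool([
  [0,0,-5,0,-6,0,-0.05],
  [0,0,-8,0,-12,0,-0.05],
  [0,0,-12,0,-12,0,-0.05],
  [0,0,-12,0,-12,0,-0.05],
])

```text
clock: 2.45
ee_pos: [0.4409, 0.198, 0.184]
tcp_rot: [2.058, 2.162, 0.211]
contact_force: [-0.2, 0.0, 1.1]
gripper_width: 0.0453
grip_force: 0.0
```

```bash
python3 - <<'E'
from plan import *
p=np.array([.5862,.1681,.054])+R.from_euler("z",.037).apply([-.0964,0,.0243])
T=tool(.037,12)
show("pre",grip_tcp(p,T,.08),T); show("grip",grip_tcp(p,T),T)
for n in("side","top"):
    q,d=arm.snapshot(n); C=cloud(n,d).reshape(-1,3); m=(np.hypot(C[:,0]-.54,C[:,1]-.165)<.085)&(C[:,2]>.044)&(C[:,2]<.12)&(C[:,0]>.47)
    print(n,fit(hook,C[m],[.585,.166,0.03,0],.054))
    crop(n,q,*((180,130,320,230,4) if n=="side" else(190,150,320,250,4)),f"g_{n}.png")
E
```

```text
pre tcp [0.4772 0.1641 0.138 ] shift cm [ 3.63 -3.4  -4.6 ] turn [ 0.7 -0.2 -0.6]
grip tcp [0.4938 0.1647 0.0597] shift cm [  5.29  -3.34 -12.42] turn [ 0.7 -0.2 -0.6]
side (array([0.5891, 0.167 , 0.0358, 0.0011]), 213, np.float64(0.0015352413216324506))
top (array([0.585, 0.166, 0.03 , 0.   ]), 0, 9)
```

View pics/g_side.png

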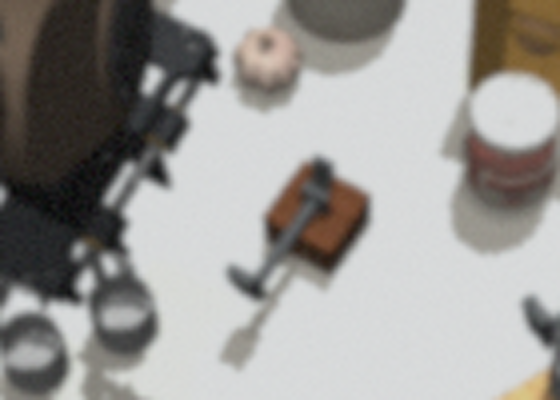

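drive_tool([
  [1.8,-3.4,0,0,0,0,-0.05],
  [3.6,-3.4,-2,0,0,0,-0.05],
  [3.6,-3.4,-4.6,0.5,0,-0.6,-0.05],
  [3.6,-3.4,-4.6,0.5,0,-0.6,-0.05],
  [3.6,-3.4,-4.6,0.5,0,-0.6,-0.05],
])

```text
clock: 3.18
ee_pos: [0.4788, 0.1647, 0.1411]
tcp_rot: [2.071, 2.151, 0.227]
contact_force: [0.0, 0.5, 0.0]
gripper_width: 0.0451
grip_force: 0.0
```

```bash
python3 - <<'E'
from plan import *
p=np.array([.5862,.1681,.054])+R.from_euler("z",.037).apply([-.0964,0,.0243])
T=tool(.037,12)
show("grip",grip_tcp(p,T),T)
E
```

```text
grip tcp [0.4938 0.1647 0.0597] shift cm [ 1.5  -0.   -8.13] turn [ 0.1  0.1 -0. ]
```

drive_tool([
  [0.7,0,-4,0,0,0,-0.05],
  [1.4,0,-7.5,0,0,0,-0.05],
  [1.5,0,-8.1,0,0,0,-0.05],
  [1.5,0,-8.1,0,0,0,-0.05],
])

```text
clock: 3.68
ee_pos: [0.4935, 0.1647, 0.0596]
tcp_rot: [2.071, 2.151, 0.226]
contact_force: [-0.3, 0.0, -0.4]
gripper_width: 0.0448
grip_force: 0.0
```

```bash
python3 - <<'E'
from plan import *
p=np.array([.5862,.1681,.054])+R.from_euler("z",.037).apply([-.0964,0,.0243])
T=tool(.037,12)
show("grip",grip_tcp(p,T),T)
q=arm.snapshot("side")[0]; t=arm.snapshot("top")[0]
cv2.imwrite("pics/g1.png",np.hstack([cv2.resize(q[140:240,190:290],None,fx=4,fy=4,interpolation=2),cv2.resize(t[170:270,190:290],None,fx=4,fy=4,interpolation=2)]))
E
```

```text
grip tcp [0.4938 0.1647 0.0597] shift cm [0.03 0.   0.02] turn [ 0.1  0.1 -0. ]
```

View pics/g1.png

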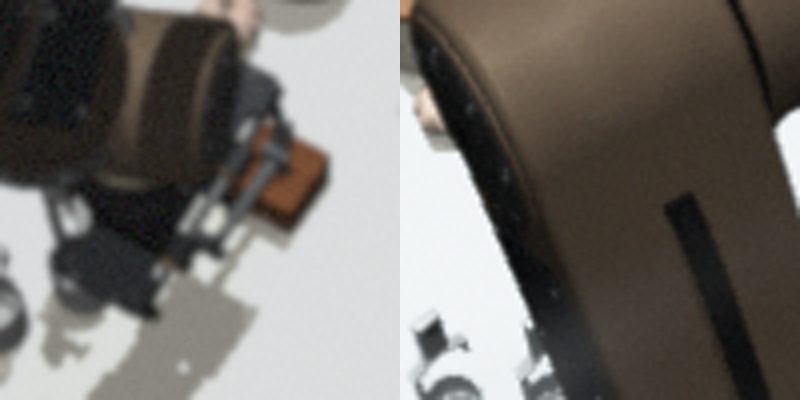

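drive_tool([
  [0,0,0,0,0,0,-0.5],
  [0,0,0,0,0,0,-0.7],
  [0,0,0,0,0,0,-1],
  [0,0,0,0,0,0,-1],
  [0,0,0,0,0,0,-1],
])

```text
clock: 4.4
ee_pos: [0.4931, 0.1644, 0.0584]
tcp_rot: [2.072, 2.151, 0.225]
contact_force: [0.6, -0.5, 0.4]
gripper_width: 0.0028
grip_force: 0.0
```

```bash
python3 - <<'E'
from plan import *
s=arm.state(); print(s["gripper_width"],s["grip_force"],R.from_rotvec(s["tcp_rot"]).as_matrix())
q,d=arm.snapshot("side"); c=cv2.resize(q[140:240,190:290],None,fx=6,fy=6,interpolation=2)
M=R.from_rotvec(s["tcp_rot"]).as_matrix()
for k,p in enumerate((s["ee_pos"],s["ee_pos"]-.019*M[:,2],s["ee_pos"]-.078*M[:,2])):
    u=proj("side",p)[0]; print(u); cv2.circle(c,tuple(int(v) for v in (u-[190,140]+.5)*6),4,[(0,0,255),(0,255,0),(255,0,0)][k],-1)
cv2.imwrite("pics/g2.png",c)
C=cloud("side",d).reshape(-1,3); m=(np.hypot(C[:,0]-.54,C[:,1]-.165)<.07)&(C[:,2]>.044)&(C[:,2]<.12); print(fit(hook,C[m],[.585,.166,0.03,0],.054))
E
```

```text
0.0027754580727588855 0.0 [[-0.0373  0.9774  0.208 ]
 [ 0.9993  0.0368  0.0063]
 [-0.0015  0.208  -0.9781]]
[240.6478 202.0374]
[239.447  199.9755]
[235.5064 193.2075]
(array([0.5885, 0.1666, 0.0271, 0.001 ]), 181, np.float64(0.0013594278952185374))
```

View pics/g2.png

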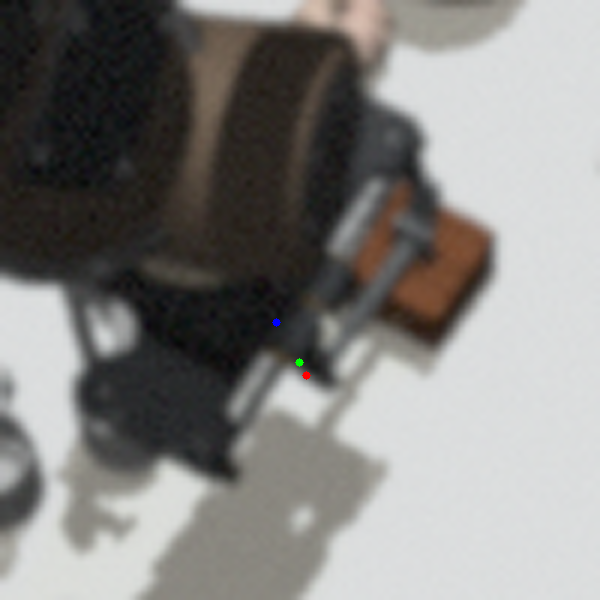

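```bash
python3 - <<'E'
from plan import *
s=arm.state(); M=R.from_rotvec(s["tcp_rot"]).as_matrix()
for n in("side","top"):
    q,d=arm.snapshot(n); C=cloud(n,d); T=(C-s["ee_pos"])@M
    m=(abs(T[...,0])<.05)&(abs(T[...,1])<.07)&(T[...,2]<.02)&(T[...,2]>-.09)&(d>0)&(C[...,2]>.042)
    k=np.argwhere(m); print(n,len(k))
    if n=="side":
        for v in range(185,208,2): print(v,[(u,*(T[v,u]*1000).astype(int)) for u in range(230,256,2) if m[v,u]])
E
```

```text
side 80
185 []
187 [(252, np.int64(0), np.int64(58), np.int64(19)), (254, np.int64(-4), np.int64(61), np.int64(17))]
189 [(250, np.int64(1), np.int64(49), np.int64(16)), (252, np.int64(-2), np.int64(53), np.int64(17))]
191 [(250, np.int64(-3), np.int64(43), np.int64(10)), (252, np.int64(-5), np.int64(47), np.int64(18))]
193 [(248, np.int64(0), np.int64(36), np.int64(15)), (250, np.int64(-5), np.int64(38), np.int64(12))]
195 [(246, np.int64(2), np.int64(28), np.int64(16)), (248, np.int64(-2), np.int64(31), np.int64(16))]
197 [(246, np.int64(-1), np.int64(22), np.int64(13)), (248, np.int64(-5), np.int64(26), np.int64(15))]
199 [(242, np.int64(-9), np.int64(2), np.int64(-34)), (244, np.int64(0), np.int64(14), np.int64(10)), (246, np.int64(-4), np.int64(17), np.int64(14))]
201 [(242, np.int64(-11), np.int64(-1), np.int64(-29)), (244, np.int64(-11), np.int64(4), np.int64(-14))]
203 [(242, np.int64(-6), np.int64(-1), np.int64(-3)), (244, np.int64(-12), np.int64(0), np.int64(-6)), (246, np.int64(-10), np.int64(7), np.int64(14))]
205 [(244, np.int64(-8), np.int64(0), np.int64(13))]
207 []
top 0
```

drive_tool([
  [0,0,0,0,0,0,-1],
  [0,0,0,0,0,0,-1],
  [0,0,0,0,0,0,-1],
])

```text
clock: 4.92
ee_pos: [0.4931, 0.1644, 0.0585]
tcp_rot: [2.072, 2.151, 0.225]
contact_force: [0.6, -0.4, -0.3]
gripper_width: 0.0001
grip_force: 0.0
```

```bash
python3 - <<'E'
from plan import *
s=arm.state(); print(s["gripper_width"],s["grip_force"],s["ee_pos"])
E
```

```text
0.00012597022246621091 0.0 [0.4931 0.1644 0.0585]
```

```bash
python3 - <<'E'
from plan import *
s=arm.state(); M=R.from_rotvec(s["tcp_rot"]).as_matrix()
q,d=arm.snapshot("side"); C=cloud("side",d); T=(C-s["ee_pos"])@M
for v in range(190,208,2): print(v,[(u,*(int(w) for w in T[v,u]*1000)) if d[v,u] else (u,0) for u in range(226,248,2)])
E
```

```text
190 [(226, -19, -29, -206), (228, -24, -27, -207), (230, -29, -25, -210), (232, -33, -23, -209), (234, -21, -11, -161), (236, -26, -9, -162), (238, -23, -2, -143), (240, -21, 4, -122), (242, -28, 5, -129), (244, -33, 7, -132), (246, -35, 11, -122)]
192 [(226, -22, -33, -206), (228, -27, -31, -207), (230, -30, -29, -204), (232, -34, -26, -203), (234, -23, -15, -159), (236, -24, -11, -151), (238, -25, -6, -138), (240, -27, -2, -133), (242, -33, 0, -136), (244, -32, 4, -120), (246, -34, 9, -112)]
194 [(226, -24, -38, -205), (228, -28, -35, -204), (230, -33, -33, -206), (232, -21, -22, -159), (234, -24, -18, -154), (236, -25, -14, -145), (238, -25, -9, -131), (240, -31, -7, -135), (242, -33, -4, -129), (244, -36, 0, -123), (246, 20, 41, 67)]
196 [(226, -27, -42, -206), (228, -30, -39, -203), (230, -35, -37, -203), (232, -24, -26, -159), (234, -26, -23, -152), (236, -23, -16, -131), (238, -27, -13, -127), (240, -33, -12, -134), (242, -35, -7, -125), (244, 22, 33, 64), (246, -1, 24, 9)]
198 [(226, -30, -46, -205), (228, -32, -43, -200), (230, -21, -33, -156), (232, -24, -29, -152), (234, -
[... 368 characters left out ...]
 (246, -5, 15, 15)]
202 [(226, -17, -46, -155), (228, -24, -45, -162), (230, -24, -40, -150), (232, 41, -1, 56), (234, -25, -31, -124), (236, -28, -28, -121), (238, 26, 7, 58), (240, 0, -1, -4), (242, -9, -1, -17), (244, -11, 2, -8), (246, 6, 19, 63)]
204 [(226, -16, -49, -144), (228, -23, -48, -151), (230, -25, -44, -143), (232, 38, -7, 56), (234, -29, -36, -128), (236, 26, -1, 54), (238, 21, 1, 55), (240, 16, 4, 55), (242, -2, 0, 13), (244, -10, 0, 3), (246, 1, 13, 58)]
206 [(226, -21, -54, -150), (228, -25, -51, -147), (230, 39, -15, 54), (232, -26, -43, -124), (234, -29, -40, -121), (236, 25, -6, 59), (238, 18, -3, 55), (240, 13, 0, 56), (242, 8, 2, 57), (244, 4, 5, 61), (246, 0, 8, 60)]
```

drive_tool([
  [0,0,4,0,0,0,-0.05],
  [0,-4,10,0,0,0,-0.05],
  [0,-8,12,0,0,0,-0.05],
  [0,-8,12,0,0,0,-0.05],
  [0,-8,12,0,0,0,-0.05],
])

```text
clock: 5.6
ee_pos: [0.4928, 0.0846, 0.178]
tcp_rot: [2.073, 2.151, 0.224]
contact_force: [0.4, 0.0, 0.2]
gripper_width: 0.0427
grip_force: 0.0
```

```bash
python3 - <<'E'
from plan import *
s=arm.state(); M=R.from_rotvec(s["tcp_rot"]).as_matrix(); print(s["ee_pos"],s["joints"])
for n in("side","top"):
    q,d=arm.snapshot(n); C=cloud(n,d); T=(C-s["ee_pos"])@M
    m=(abs(T[...,0])<.05)&(abs(T[...,1])<.1)&(T[...,2]<.03)&(T[...,2]>-.3)&(d>0)&(C[...,2]>.1)
    t=T[m]*1000; print(n,m.sum())
    for z in range(-200,30,10):
        k=t[(t[:,2]>=z)&(t[:,2]<z+10)]
        if len(k): print(z,len(k),"x",np.percentile(k[:,0],[2,98]).astype(int),"y",np.percentile(k[:,1],[2,20,50,80,98]).astype(int))
    if n=="side": crop(n,q,190,130,310,230,5,"g3.png")
E
```

```text
[0.4928 0.0846 0.178 ] [ 0.0388  0.2448  2.0112 -0.0028  0.6764  0.0041]
side 1042
-200 10 x [-34 -17] y [-47 -47 -45 -30 -26]
-190 4 x [-22 -12] y [-46 -46 -46 -45 -45]
-180 12 x [-23  -8] y [-47 -47 -46 -46 -44]
-170 17 x [-25  -2] y [-47 -46 -45 -38 -19]
-160 294 x [-34  30] y [-86 -76 -63 -37  86]
-150 332 x [-34  30] y [-86 -80 -66 -38  88]
-140 85 x [-36 -24] y [-84 -38  -5  42  86]
-130 185 x [-36 -23] y [-63 -36   5  47  77]
-120 38 x [-36 -25] y [-78 -49  -8  43  84]
-110 1 x [-34 -34] y [-75 -75 -75 -75 -75]
-90 4 x [-11  -9] y [24 24 26 29 31]
-70 1 x [-5 -5] y [23 23 23 23 23]
-60 5 x [-12   0] y [24 24 25 26 28]
-50 4 x [-11   1] y [24 24 27 31 32]
-40 8 x [-12  -6] y [-16  23  25  28  28]
-30 1 x [7 7] y [24 24 24 24 24]
top 1
-110 1 x [35 35] y [74 74 74 74 74]
```

View pics/g3.png

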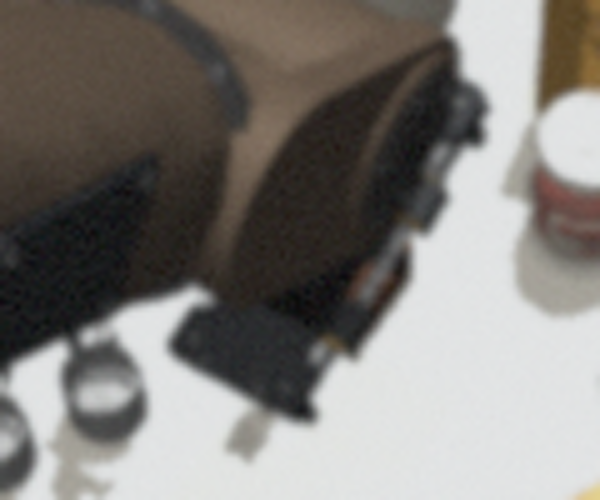

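```bash
python3 - <<'E'
from plan import *
print(arm.grasp_offset, [a for a in dir(arm) if a[0]!="_"])
s=arm.state(); M=R.from_rotvec(s["tcp_rot"]).as_matrix()
q,d=arm.snapshot("side"); C=cloud("side",d); T=(C-s["ee_pos"])@M*1000
m=(abs(T[...,0])<20)&(abs(T[...,1])<60)&(T[...,2]>-105)&(T[...,2]<20)&(d>0)&(C[...,2]>.1)
print(T[m].astype(int).tolist())
E
```

```text
0.0188 ['MotionError', 'camera_params', 'close_job', 'grasp_offset', 'regions_of', 'snapshot', 'state']
[[-11, 29, -90], [-12, 27, -88], [-10, 25, -85], [-5, 25, -73], [-9, 25, -78], [-4, 25, -63], [0, 24, -53], [-12, 29, -58], [2, 26, -39], [-11, 29, -49], [-11, 25, -50], [-12, 27, -48], [-10, 25, -43], [-11, 27, -40], [-10, 30, -30], [-7, 26, -30], [-10, 27, -31], [-10, 29, -26]]
```

```bash
sed -i 's/^G=.019/G=.052/' plan.py; python3 - <<'E'
from plan import *
p=np.array([.5868,.1675,.054])+R.from_euler("z",.035).apply([-.0964,0,.0243])
T=tool(.035,12)
show("pre",grip_tcp(p,T,.08),T); show("grip",grip_tcp(p,T),T)
E
```

```text
pre tcp [0.4846 0.1639 0.1057] shift cm [-0.8   7.87 -7.18] turn [ 0.1 -0.1 -0.2]
grip tcp [0.5013 0.1645 0.0274] shift cm [  0.86   7.93 -15.01] turn [ 0.1 -0.1 -0.2]
```

drive_tool([
  [-0.8,4,0,0,0,0,-0.05],
  [-0.8,7.9,-2,0,0,0,-0.05],
  [-0.8,7.9,-7.2,0,0,0,-0.05],
  [0,7.9,-11,0,0,0,-0.05],
  [0.4,7.9,-13,0,0,0,-0.05],
])

```text
clock: 6.38
ee_pos: [0.496, 0.1643, 0.0457]
tcp_rot: [2.072, 2.155, 0.221]
contact_force: [0.5, -0.5, -0.3]
gripper_width: 0.0454
grip_force: 0.0
```

drive_tool([
  [0.4,0,-2,0,0,0,-0.05],
  [0.4,0,-2,0,0,0,-0.05],
])

```text
clock: 6.62
ee_pos: [0.5, 0.1639, 0.0266]
tcp_rot: [2.073, 2.154, 0.22]
contact_force: [-0.4, -0.1, 0.3]
gripper_width: 0.045
grip_force: 0.0
```

```bash
python3 - <<'E'
from plan import *
p=np.array([.5868,.1675,.054])+R.from_euler("z",.035).apply([-.0964,0,.0243])
T=tool(.035,12); show("grip",grip_tcp(p,T),T)
s=arm.state(); print(s["contact_force"]);M=R.from_rotvec(s["tcp_rot"]).as_matrix()
q,d=arm.snapshot("side"); C=cloud("side",d); T=(C-s["ee_pos"])@M*1000
m=(abs(T[...,0])<15)&(abs(T[...,1])<60)&(T[...,2]>-105)&(T[...,2]<35)&(d>0)&(C[...,2]>.06)
print(T[m].astype(int).tolist())
E
```

```text
grip tcp [0.5013 0.1645 0.0274] shift cm [0.12 0.06 0.08] turn [ 0.1 -0.2 -0.2]
[-0.4241 -0.1214  0.2722]
[[-10, 29, -92], [-11, 27, -91], [-6, 26, -76], [-1, 25, -64], [-4, 26, -65], [-11, 33, -58], [2, 26, -50], [-11, 29, -62], [-12, 31, -56], [8, 25, -33], [-13, 26, -62], [-12, 30, -52], [-8, 25, -48], [-11, 26, -52], [-10, 29, -41], [-6, 25, -38], [-9, 26, -39], [-12, 27, -40], [-12, 25, -35], [0, 4, -57], [1, 0, -58], [-1, 1, -58], [0, -2, -57], [-11, 2, -59], [-11, 5, -52], [8, -1, -35], [-10, 1, -54], [-10, 4, -45], [-11, 6, -41], [-10, -3, -57], [-11, 0, -52], [-11, 2, -44], [-12, 4, -38], [-9, -1, -42], [-10, 1, -36], [-13, -23, -42]]
```

drive_tool([
  [0.2,0.05,-0.5,0,0,0,-0.05],
  [0.2,0.05,-0.5,0,0,0,-0.4],
  [0.2,0.05,-0.5,0,0,0,-0.7],
  [0.2,0.05,-0.5,0,0,0,-1],
  [0.2,0.05,-0.5,0,0,0,-1],
])

```text
clock: 7.3
ee_pos: [0.5028, 0.1638, 0.0236]
tcp_rot: [2.072, 2.151, 0.224]
contact_force: [-1.8, 0.1, 0.4]
gripper_width: 0.011
grip_force: 0.8
```

drive_tool([
  [0,0,0,0,0,0,-1],
  [0,0,0,0,0,0,-1],
])

```text
clock: 7.55
ee_pos: [0.5033, 0.164, 0.0242]
tcp_rot: [2.072, 2.15, 0.226]
contact_force: [-4.9, -1.5, 9.9]
gripper_width: 0.0099
grip_force: 30.0
```

drive_tool([
  [0,0,2,0,0,0,-1],
  [0,0,5,0,0,0,-1],
  [0,0,10,0,0,0,-1],
  [0,0,14,0,0,0,-1],
  [0,0,14,0,0,0,-1],
])

```text
clock: 8.18
ee_pos: [0.5041, 0.1642, 0.1661]
tcp_rot: [2.07, 2.149, 0.231]
contact_force: [0.6, 0.1, -1.6]
gripper_width: 0.0099
grip_force: 30.0
```

```bash
cat >> plan.py <<'E'
PAN=np.array([.547,-.2371,0]); PY=-.4057
RP=R.from_euler("z",PY)
def pw(p): return PAN+RP.apply(np.array(p,float))
# hook held: tcp relative to the hook frame
Hr=R.from_euler("z",.035).inv(); REL=Hr.apply(np.array([.5033,.164,.0242])-[.5868,.1675,.054])
def hooktarget(name,x,z,tilt,y=-.110,s=None,rel=None):
    o=pw([x,y,.165+z]); Rh=RP*R.from_euler("y",tilt,degrees=True)
    show(name,o+Rh.apply(REL if rel is None else rel),Rh*tool(0,12),s)
E
python3 - <<'E'
from plan import *
s=arm.state(); print(REL,s["ee_pos"],s["grip_force"],s["contact_force"])
for n in("side","top"):
    q,d=arm.snapshot(n); C=cloud(n,d).reshape(-1,3); o=s["ee_pos"]-REL; m=(np.linalg.norm(C-o-[-.03,0,0],axis=1)<.1)
    print(n,fit(hook,C[m],[o[0],o[1],.035,0],o[2],(.01,.01,.008)),o)
hooktarget("pre",-.10,.03,20)
E
```

```text
[-0.0836 -0.0006 -0.0298] [0.5041 0.1642 0.1661] 29.999415278434753 [ 0.5954  0.0855 -1.5683]
side (array([0.5919, 0.1679, 0.0461, 0.0016]), 184, np.float64(0.00134183360354684)) [0.5877 0.1648 0.1959]
top (array([0.5877, 0.1648, 0.035 , 0.    ]), 0, 9) [0.5877 0.1648 0.1959]
pre tcp [ 0.33   -0.2642  0.1956] shift cm [-17.27 -42.8    3.26] turn [  3.8  19.8 -25.1]
```

```bash
python3 - <<'E'
from plan import *
p=onz("side",[(330,347)],.02)[0]; print(p, RP.inv().apply(p-PAN))
E
```

```text
[ 0.2878 -0.2533  0.02  ] [-0.2317 -0.1172  0.02  ]
```

drive_tool([
  [0,0,6,0,0,0,-1],
  [-3,-6,9,0,4,-5,-1],
  [-6,-12,9,0,8,-10,-1],
  [-9,-18,9,0,12,-15,-1],
  [-12,-24,9,0,16,-20,-1],
])

```text
clock: 8.9
ee_pos: [0.3923, -0.0561, 0.2522]
tcp_rot: [-2.511, -1.829, 0.114]
contact_force: [0.2, 0.3, -0.7]
gripper_width: 0.0099
grip_force: 30.0
```

drive_tool([
  [-2,-6,0,0,0,-3,-1],
  [-4,-12,0,0,0,-5,-1],
  [-5.5,-18,0,0,0,-5,-1],
  [-5.5,-18.5,0,0,0,-5,-1],
  [-5.5,-18.5,0,0,0,-5,-1],
])

```text
clock: 9.52
ee_pos: [0.3384, -0.2395, 0.2521]
tcp_rot: [-2.586, -1.717, 0.108]
contact_force: [-0.2, 0.5, -0.8]
gripper_width: 0.0099
grip_force: 30.0
```

```bash
python3 - <<'E'
from plan import *
hooktarget("pre",-.10,.03,20)
print(arm.state()["joints"])
E
```

```text
pre tcp [ 0.33   -0.2642  0.1956] shift cm [-0.84 -2.47 -5.65] turn [ 3.6  2.9 -0.6]
[-0.7328  0.1386  1.9052 -0.064   1.1505 -0.3069]
```

drive_tool([
  [-0.8,-2.5,-2,3.6,2.9,-0.6,-1],
  [-0.8,-2.5,-5.6,3.6,2.9,-0.6,-1],
  [-0.8,-2.5,-5.6,3.6,2.9,-0.6,-1],
  [-0.8,-2.5,-5.6,3.6,2.9,-0.6,-1],
])

```text
clock: 10.02
ee_pos: [0.3314, -0.264, 0.1983]
tcp_rot: [-2.525, -1.669, 0.115]
contact_force: [0.1, -1.1, -0.8]
gripper_width: 0.0098
grip_force: 30.0
```

```bash
cat > mh.py <<'E'
from plan import *
def measure(x,z,tilt,y=-.11,tol=(.012,.01,.008)):
    """held hook pose in the panel frame, per camera (panel refitted with the same camera's initial fit)"""
    pf={"side":([.5481,-.2403,-.4053]),"top":([.5459,-.2338,-.4061])}
    out={}
    for n in("side","top"):
        q,d=arm.snapshot(n); C=cloud(n,d).reshape(-1,3)[d.ravel()>0]
        P=R.from_euler("z",pf[n][2]).inv().apply(C-[pf[n][0],pf[n][1],0]) 
        o=np.array([x,y,.165+z]); m=(np.linalg.norm(P-o-[-.045,0,.01],axis=1)<.075)
        out[n]=fit(hook,P[m],[o[0],o[1],0,0,np.radians(tilt)],o[2],tol)
        f=out[n][0]; print(n,"x %.1f y %.1f z %.1f mm yaw %.2f tilt %.1f n %d res %.4f"%(f[0]*1e3,f[1]*1e3,(o[2]-.165+f[3])*1e3,np.degrees(f[2]),np.degrees(f[4]),out[n][1],out[n][2]))
        out[n+"pic"]=q
    return out
E
python3 - <<'E'
from mh import *
s=arm.state(); hooktarget("err",-.10,.03,20,s=s)
o=measure(-.10,.03,20)
cv2.imwrite("pics/h1.png",np.hstack([cv2.resize(o["sidepic"][230:350,300:430],None,fx=4,fy=4,interpolation=2)[:,:],cv2.resize(o["toppic"][130:250,350:420],None,fx=4,fy=4,interpolation=2)]))
E
```

```text
err tcp [ 0.33   -0.2642  0.1956] shift cm [-0.14 -0.03 -0.27] turn [ 0.1  0.1 -0.2]
side x -100.0 y -110.0 z 30.0 mm yaw 0.00 tilt 20.0 n 0 res 9.0000
top x -97.7 y -110.5 z 29.7 mm yaw 0.12 tilt 20.9 n 73 res 0.0013
```

View pics/h1.png

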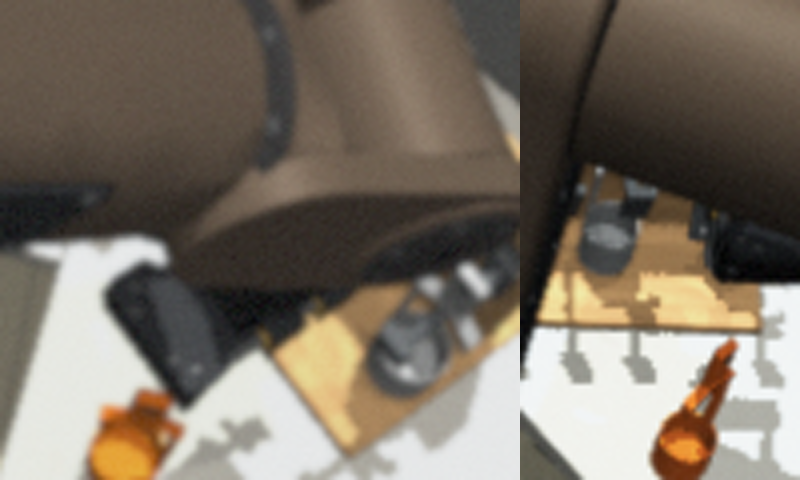

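```bash
python3 - <<'E'
from plan import *
s=arm.state()
for x,z,t in((-.1,-.006,20),(-.04,-.006,20),(-.015,-.006,20),(-.012,0,20),(-.008,.005,20),(-.002,.005,20),(-.002,.003,15),(-.002,.002,10),(-.002,.001,5),(-.001,.0,0)):
    hooktarget(f"{x} {z} {t}",x,z,t,s=s)
E
```

```text
-0.1 -0.006 20 tcp [ 0.33   -0.2642  0.1596] shift cm [-0.14  0.02 -3.9 ] turn [ 0.2  0.2 -0.1]
-0.04 -0.006 20 tcp [ 0.3851 -0.2879  0.1596] shift cm [ 5.37 -2.35 -3.9 ] turn [ 0.2  0.2 -0.1]
-0.015 -0.006 20 tcp [ 0.4081 -0.2978  0.1596] shift cm [ 7.67 -3.33 -3.9 ] turn [ 0.2  0.2 -0.1]
-0.012 0 20 tcp [ 0.4108 -0.2989  0.1656] shift cm [ 7.94 -3.45 -3.3 ] turn [ 0.2  0.2 -0.1]
-0.008 0.005 20 tcp [ 0.4145 -0.3005  0.1706] shift cm [ 8.31 -3.61 -2.8 ] turn [ 0.2  0.2 -0.1]
-0.002 0.005 20 tcp [ 0.42   -0.3029  0.1706] shift cm [ 8.86 -3.85 -2.8 ] turn [ 0.2  0.2 -0.1]
-0.002 0.003 15 tcp [ 0.4203 -0.303   0.1608] shift cm [ 8.89 -3.86 -3.78] turn [-1.8 -4.4 -0.1]
-0.002 0.002 10 tcp [ 0.4211 -0.3034  0.1522] shift cm [ 8.98 -3.9  -4.64] turn [-3.7 -9.  -0.1]
-0.002 0.001 5 tcp [ 0.4226 -0.304   0.1436] shift cm [ 9.12 -3.96 -5.5 ] turn [ -5.7 -13.6  -0.1]
-0.001 0.0 0 tcp [ 0.4257 -0.3053  0.1352] shift cm [ 9.43 -4.09 -6.34] turn [ -7.7 -18.2  -0.1]
```

drive_tool([
  [0,0,-3.9,0.2,0.2,0,-1],
  [2.6,-1.1,-3.9,0.2,0.2,0,-1],
  [5.4,-2.35,-3.9,0.2,0.2,0,-1],
  [5.4,-2.35,-3.9,0.2,0.2,0,-1],
  [5.4,-2.35,-3.9,0.2,0.2,0,-1],
])

```text
clock: 10.75
ee_pos: [0.3844, -0.2878, 0.1589]
tcp_rot: [-2.522, -1.664, 0.117]
contact_force: [-0.5, -0.9, -1.7]
gripper_width: 0.0095
grip_force: 30.0
```

```bash
python3 - <<'E'
from mh import *
s=arm.state(); hooktarget("err",-.04,-.006,20,s=s)
for x,z,t in ((-.015,-.006,20),(-.012,0,20),(-.008,.005,20),(-.002,.005,20)): hooktarget(f"{x}",x,z,t,s=s)
o=measure(-.04,-.006,20)
E
```

```text
err tcp [ 0.3851 -0.2879  0.1596] shift cm [ 0.06 -0.01  0.07] turn [-0.1 -0.1 -0.1]
-0.015 tcp [ 0.4081 -0.2978  0.1596] shift cm [ 2.36 -1.    0.07] turn [-0.1 -0.1 -0.1]
-0.012 tcp [ 0.4108 -0.2989  0.1656] shift cm [ 2.64 -1.12  0.67] turn [-0.1 -0.1 -0.1]
-0.008 tcp [ 0.4145 -0.3005  0.1706] shift cm [ 3.   -1.28  1.17] turn [-0.1 -0.1 -0.1]
-0.002 tcp [ 0.42   -0.3029  0.1706] shift cm [ 3.56 -1.51  1.17] turn [-0.1 -0.1 -0.1]
side x -40.0 y -110.0 z -6.0 mm yaw 0.00 tilt 20.0 n 0 res 9.0000
top x -39.6 y -111.7 z -6.8 mm yaw -0.13 tilt 23.3 n 74 res 0.0012
```

drive_tool([
  [1,-0.4,0,0,0,0,-1],
  [1.8,-0.7,0,0,0,0,-1],
  [2.3,-1,0,0,0,0,-1],
  [2.3,-1,0,0,0,0,-1],
])

```text
clock: 11.35
ee_pos: [0.4077, -0.2982, 0.1582]
tcp_rot: [-2.521, -1.663, 0.117]
contact_force: [-1.5, 0.5, -0.9]
gripper_width: 0.0097
grip_force: 30.0
```

drive_tool([
  [0.15,-0.05,0.3,0,0,0,-1],
  [0.3,-0.1,0.6,0,0,0,-1],
  [0.5,-0.2,0.85,0,0,0,-1],
  [0.7,-0.3,1.1,0,0,0,-1],
  [0.7,-0.3,1.1,0,0,0,-1],
])

```text
clock: 11.98
ee_pos: [0.4149, -0.3013, 0.1696]
tcp_rot: [-2.522, -1.664, 0.117]
contact_force: [0.1, -1.0, -1.4]
gripper_width: 0.0098
grip_force: 30.0
```

```bash
python3 - <<'E'
from mh import *
s=arm.state(); print(s["contact_force"],s["moment"])
for x,z,t in((-.008,.005,20),(-.002,.005,20)):hooktarget("err",x,z,t,s=s)
o=measure(-.008,.005,20)
E
```

```text
[ 0.1369 -0.967  -1.366 ] [-0.1349  0.0547  0.0296]
err tcp [ 0.4145 -0.3005  0.1706] shift cm [-0.04  0.08  0.1 ] turn [-0.1 -0.1 -0.1]
err tcp [ 0.42   -0.3029  0.1706] shift cm [ 0.51 -0.16  0.1 ] turn [-0.1 -0.1 -0.1]
side x -8.0 y -110.0 z 5.0 mm yaw 0.00 tilt 20.0 n 0 res 9.0000
top x -7.6 y -101.4 z -5.3 mm yaw 8.01 tilt 27.9 n 109 res 0.0026
```

drive_tool([
  [0.25,-0.08,0.1,0,0,0,-1],
  [0.5,-0.16,0.1,0,0,0,-1],
  [0.5,-0.16,0.1,0,0,0,-1],
])

```text
clock: 12.45
ee_pos: [0.4199, -0.3028, 0.1703]
tcp_rot: [-2.522, -1.664, 0.117]
contact_force: [0.1, -0.3, -1.6]
gripper_width: 0.0098
grip_force: 30.0
```

```bash
python3 - <<'E'
from mh import *
s=arm.state(); print(s["contact_force"],s["moment"])
for x,z,t in((-.002,.005,20),(-.002,.003,15),(-.002,.002,10),(-.002,.001,5),(-.001,.0,0)):hooktarget((x,z,t),x,z,t,s=s)
E
```

```text
[ 0.0734 -0.3202 -1.6104] [-0.1523  0.0417 -0.0164]
(-0.002, 0.005, 20) tcp [ 0.42   -0.3029  0.1706] shift cm [ 0.01 -0.    0.02] turn [-0.1 -0.1 -0.1]
(-0.002, 0.003, 15) tcp [ 0.4203 -0.303   0.1608] shift cm [ 0.04 -0.02 -0.95] turn [-2.1 -4.7 -0.1]
(-0.002, 0.002, 10) tcp [ 0.4211 -0.3034  0.1522] shift cm [ 0.12 -0.05 -1.82] turn [-4.  -9.3 -0.1]
(-0.002, 0.001, 5) tcp [ 0.4226 -0.304   0.1436] shift cm [ 0.27 -0.12 -2.67] turn [ -6.  -13.9  -0.1]
(-0.001, 0.0, 0) tcp [ 0.4257 -0.3053  0.1352] shift cm [ 0.57 -0.25 -3.51] turn [ -8.  -18.5  -0.1]
```

drive_tool([
  [0,0,-0.5,-1,-2.3,0,-1],
  [0.04,0,-0.95,-2,-4.7,0,-1],
  [0.1,-0.05,-1.4,-3,-7,0,-1],
  [0.1,-0.05,-1.8,-4,-9.3,0,-1],
  [0.1,-0.05,-1.8,-4,-9.3,0,-1],
])

```text
clock: 13.08
ee_pos: [0.4203, -0.3031, 0.1524]
tcp_rot: [2.599, 1.714, 0.031]
contact_force: [0.4, 0.0, -1.4]
gripper_width: 0.0099
grip_force: 30.0
```

```bash
python3 - <<'E'
from mh import *
s=arm.state(); print(s["contact_force"],s["moment"])
for x,z,t in((-.002,.002,10),(-.002,.001,5),(-.001,.0,0)):hooktarget((x,z,t),x,z,t,s=s)
o=measure(-.002,.002,10)
E
```

```text
[ 0.4026  0.0404 -1.3928] [-0.1129  0.2268 -0.0437]
(-0.002, 0.002, 10) tcp [ 0.4211 -0.3034  0.1522] shift cm [ 0.09 -0.03 -0.03] turn [-0.  0. -0.]
(-0.002, 0.001, 5) tcp [ 0.4226 -0.304   0.1436] shift cm [ 0.24 -0.1  -0.88] turn [-2.  -4.6 -0.1]
(-0.001, 0.0, 0) tcp [ 0.4257 -0.3053  0.1352] shift cm [ 0.54 -0.22 -1.72] turn [-4.  -9.2 -0.1]
side x -2.0 y -110.0 z 2.0 mm yaw 0.00 tilt 10.0 n 0 res 9.0000
top x 2.0 y -93.3 z -4.1 mm yaw 10.59 tilt 7.4 n 100 res 0.0025
```

drive_tool([
  [0.15,-0.05,-0.5,-1,-2.3,0,-1],
  [0.25,-0.1,-0.9,-2,-4.6,0,-1],
  [0.4,-0.15,-1.3,-3,-7,0,-1],
  [0.5,-0.2,-1.65,-4,-9.2,0,-1],
  [0.5,-0.2,-1.65,-4,-9.2,0,-1],
])

```text
clock: 13.8
ee_pos: [0.4246, -0.3047, 0.136]
tcp_rot: [2.473, 1.632, 0.171]
contact_force: [-11.4, 3.6, 7.2]
gripper_width: 0.0101
grip_force: 30.0
```

```bash
python3 - <<'E'
from mh import *
s=arm.state(); print(s["contact_force"],s["moment"])
for x,z,t in((-.001,.0,0),):hooktarget((x,z,t),x,z,t,s=s)
E
```

```text
[-11.3803   3.5773   7.2209] [ 0.2775  1.632  -0.1448]
(-0.001, 0.0, 0) tcp [ 0.4257 -0.3053  0.1352] shift cm [ 0.1  -0.07 -0.08] turn [-0.  -0.1 -0.1]
```

drive_tool([
  [-0.07,0.03,0,0,0,0,-1],
  [-0.07,0.03,0,0,0,0,-1],
])

```text
clock: 14.05
ee_pos: [0.4246, -0.3047, 0.136]
tcp_rot: [2.473, 1.632, 0.171]
contact_force: [-7.1, 2.1, 4.1]
gripper_width: 0.0095
grip_force: 30.0
```

drive_tool([
  [0,0,0,0,0,0,-0.9],
  [0,0,0,0,0,0,-0.75],
  [0,0,0,0,0,0,-0.6],
  [0,0,0,0,0,0,-0.45],
  [0,0,0,0,0,0,-0.45],
])

```text
clock: 14.68
ee_pos: [0.4252, -0.3051, 0.136]
tcp_rot: [2.471, 1.63, 0.172]
contact_force: [0.8, 0.3, -0.2]
gripper_width: 0.0259
grip_force: 0.0
```

drive_tool([
  [-0.4,0.15,2,0,0,0,-0.45],
  [-0.8,0.3,4,0,0,0,-0.45],
  [-1.5,0.65,8,0,0,0,-0.45],
  [-1.9,0.8,12,0,0,0,-0.2],
  [-3,6,14,0,0,0,-0.05],
])

```text
clock: 15.3
ee_pos: [0.3956, -0.2465, 0.2777]
tcp_rot: [2.471, 1.626, 0.172]
contact_force: [0.6, 0.3, -0.2]
gripper_width: 0.0404
grip_force: 0.0
```

drive_tool([
  [0,6,0,0,0,5,-0.05],
  [0,12,0,0,0,12,-0.05],
  [0,18,0,0,0,20,-0.05],
  [0,24,0,0,0,28,-0.05],
  [0,30,0,0,0,35,-0.05],
])

```text
clock: 15.92
ee_pos: [0.3948, 0.0568, 0.2763]
tcp_rot: [1.886, 2.33, 0.247]
contact_force: [0.9, -0.4, -1.0]
gripper_width: 0.0452
grip_force: 0.0
```

```bash
python3 - <<'E'
from mh import *
s=arm.state(); print(s["ee_pos"],s["joints"])
o=measure(0,0,0)
a=cv2.resize(o["sidepic"][180:330,310:450],None,fx=3,fy=3,interpolation=2); b=cv2.resize(o["toppic"][130:220,340:430],None,fx=4,fy=4,interpolation=2)
h=max(a.shape[0],b.shape[0]); z=np.zeros((h,a.shape[1]+b.shape[1],3),np.uint8); z[:a.shape[0],:a.shape[1]]=a; z[:b.shape[0],a.shape[1]:]=b
cv2.imwrite("pics/h2.png",z)
d=arm.snapshot("side")[1]; np.save("s1.npy",d); C=cloud("side",d).reshape(-1,3)
for x0 in([.4081,.3496,.376],[.3806,.2745,.373],[.4418,.2386,-.245]):
    m=(np.hypot(C[:,0]-x0[0],C[:,1]-x0[1])<.06)&(C[:,2]>.008)&(C[:,2]<.2); print(*fit(dipper,C[m],x0,0))
E
```

```text
[0.3948 0.0568 0.2763] [-0.0667 -0.0432  2.049   0.0706  0.933  -0.3131]
side x -3.3 y -111.1 z 2.8 mm yaw -3.80 tilt -6.0 n 379 res 0.0023
top x -3.4 y -109.1 z 7.6 mm yaw 1.67 tilt -9.7 n 265 res 0.0025
[0.4081 0.3496 0.376 ] 0 9
[0.3806 0.2745 0.373 ] 1 9
[ 0.4418  0.2386 -0.245 ] 0 9
```

View pics/h2.png

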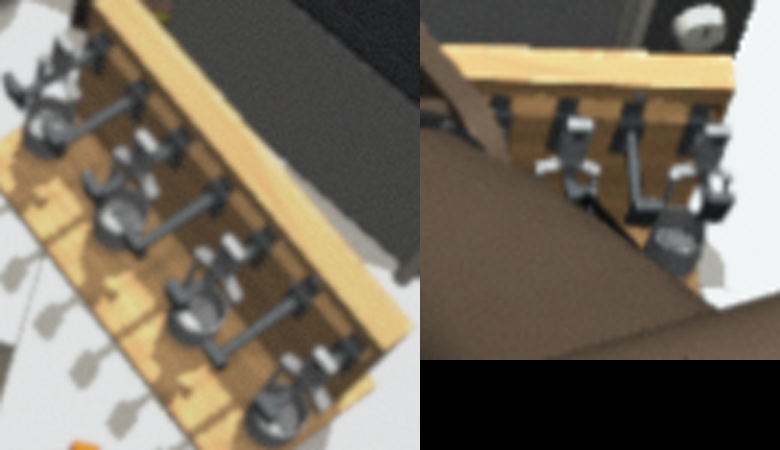

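```bash
cat > md.py <<'E'
from plan import *
G0=[[.4081,.3496,.376],[.3806,.2745,.373],[.4418,.2386,-.245]]
def look(n,idx=(0,1,2),guess=G0,rad=.065):
    q,d=arm.snapshot(n); C=cloud(n,d).reshape(-1,3)[d.ravel()>0]
    for i in idx:
        x0=guess[i]; m=(np.hypot(C[:,0]-x0[0],C[:,1]-x0[1])<rad)&(C[:,2]>.008)&(C[:,2]<.195)
        Q=C[m]; print(n,i,*(fit(dipper,Q,x0,0,(.04,.015,.008)) if len(Q)>20 else ("hidden",)),len(Q))
    return q
if __name__=="__main__":
    look("top"); look("side")
E
python3 - <<'E'
from md import *
look("top")
E
```

```text
top 0 [0.4018 0.3539 0.3999] 334 0.001562578615229068 403
top 1 [0.3757 0.2781 0.3581] 324 0.0017375080296984026 532
top 2 [ 0.4372  0.2424 -0.2514] 289 0.0015833221728782003 400
```

```bash
python3 - <<'E'
from plan import *
T=tool(-.248,0); p=[.4395,.2405,.168]
show("pre",grip_tcp(p,T,.08),T); show("grip",grip_tcp(p,T),T)
E
```

```text
pre tcp [0.4395 0.2405 0.196 ] shift cm [ 4.45 18.47 -8.  ] turn [  0.3  12.2 -26.1]
grip tcp [0.4395 0.2405 0.116 ] shift cm [  4.45  18.47 -16.  ] turn [  0.3  12.2 -26.1]
```

drive_tool([
  [1,6,0,0,4,-8,-0.05],
  [2,12,0,0,8,-16,-0.05],
  [4.4,18.5,-4,0.3,12.2,-26,-0.05],
  [4.4,18.5,-8,0.3,12.2,-26,-0.05],
  [4.4,18.5,-8,0.3,12.2,-26,-0.05],
])

```text
clock: 16.75
ee_pos: [0.4391, 0.2394, 0.1924]
tcp_rot: [-2.48, -1.925, 0.01]
contact_force: [-0.7, -0.7, -0.1]
gripper_width: 0.0454
grip_force: 0.0
```

```bash
python3 - <<'E'
from md import *
T=tool(-.248,0); p=[.4395,.2405,.168]
show("grip",grip_tcp(p,T),T)
look("side")
s=arm.state();M=R.from_rotvec(s["tcp_rot"]).as_matrix()
q,d=arm.snapshot("side"); C=cloud("side",d); Q=(C-s["ee_pos"])@M*1000
m=(abs(Q[...,0])<15)&(abs(Q[...,1])<60)&(Q[...,2]>-105)&(Q[...,2]<35)&(d>0)
print(Q[m].astype(int).tolist()[-25:])
E
```

```text
grip tcp [0.4395 0.2405 0.116 ] shift cm [ 0.04  0.11 -7.64] turn [ 0.1 -0.4  0.2]
side 0 [0.4077 0.3496 0.3641] 350 0.00159247784795688 454
side 1 [0.3805 0.2747 0.3806] 447 0.0016155498705723475 628
side 2 [ 0.4418  0.2386 -0.2232] 407 0.0015020188950026232 580
[[2, -1, 27], [-3, -2, 18], [-7, -1, 14], [-8, 0, 16], [-9, 3, 17], [-10, 5, 19], [-2, -2, 25], [-7, -2, 18], [-7, 0, 22], [-7, 3, 25], [-9, 5, 26], [-4, -1, 28], [-6, 0, 29], [-9, 1, 27], [-7, 5, 34], [-4, -1, 33], [-8, -1, 29], [-10, 0, 29], [-10, 3, 31], [14, -58, 7], [14, -56, 14], [10, -59, 11], [11, -59, 16], [12, -57, 25], [12, -58, 31]]
```

drive_tool([
  [0,0.1,-4,0,0,0,-0.05],
  [0,0.1,-7.6,0,0,0,-0.05],
  [0,0.1,-7.6,0,0,0,-0.4],
  [0,0.1,-7.6,0,0,0,-0.7],
  [0,0.1,-7.6,0,0,0,-1],
])

```text
clock: 17.48
ee_pos: [0.4399, 0.2409, 0.1217]
tcp_rot: [2.481, 1.928, 0.004]
contact_force: [-0.1, -0.7, 0.5]
gripper_width: 0.0205
grip_force: 0.0
```

drive_tool([
  [0,0,0,0,0,0,-1],
  [0,0,0,0,0,0,-1],
  [0,0,0,0,0,0,-1],
])

```text
clock: 17.85
ee_pos: [0.4394, 0.2412, 0.1209]
tcp_rot: [-2.48, -1.928, -0.001]
contact_force: [-1.3, -0.9, 8.1]
gripper_width: 0.0097
grip_force: 30.0
```

```bash
cat >> plan.py <<'E'
def dtarget(name,x,y,ez,off,s=None):
    """eye at panel (x,y), world height ez; off: eye minus tcp in the dipper frame (m)"""
    show(name,pw([x,y,ez])-RP.apply(off),tool(PY,0),s)
E
python3 - <<'E'
from plan import *
s=arm.state()
off=[0,0,.135-.1209]
dtarget("high",-.145,-.11,.335,off); dtarget("low",-.145,-.11,.222,off); dtarget("in",-.045,-.11,.222,off)
E
```

```text
high tcp [ 0.3704 -0.2809  0.3209] shift cm [ -6.9  -52.21  20.  ] turn [-0.  0. -9.]
low tcp [ 0.3704 -0.2809  0.2079] shift cm [ -6.9  -52.21   8.7 ] turn [-0.  0. -9.]
in tcp [ 0.4622 -0.3204  0.2079] shift cm [  2.29 -56.16   8.7 ] turn [-0.  0. -9.]
```

drive_tool([
  [0,0,3,0,0,0,-1],
  [0,0,9,0,0,0,-1],
  [0,0,15,0,0,0,-1],
  [0,0,20,0,0,0,-1],
  [0,0,20,0,0,0,-1],
])

```text
clock: 18.48
ee_pos: [0.4398, 0.2414, 0.3234]
tcp_rot: [2.479, 1.928, 0.01]
contact_force: [-0.5, -0.7, -2.6]
gripper_width: 0.0099
grip_force: 30.0
```

drive_tool([
  [0,-6,0,0,0,-2,-1],
  [0,-12,0,0,0,-4,-1],
  [0,-18,0,0,0,-6,-1],
  [0,-24,0,0,0,-8,-1],
  [-1,-30,0,0,0,-9,-1],
])

```text
clock: 19.1
ee_pos: [0.4283, -0.0608, 0.3185]
tcp_rot: [-2.623, -1.726, 0.002]
contact_force: [0.1, -0.5, -1.6]
gripper_width: 0.01
grip_force: 30.0
```

drive_tool([
  [-2,-6,0,0,0,0,-1],
  [-4,-12,0,0,0,0,-1],
  [-5.5,-18,0,0,0,0,-1],
  [-6,-22,0,0,0,0,-1],
  [-6,-22,0,0,0,0,-1],
])

```text
clock: 19.73
ee_pos: [0.3681, -0.2809, 0.3181]
tcp_rot: [-2.624, -1.721, 0.002]
contact_force: [-0.1, 0.5, -2.3]
gripper_width: 0.0103
grip_force: 30.0
```

```bash
cat > mp.py <<'E'
from plan import *
PF={"side":([.5481,-.2403,-.4053]),"top":([.5459,-.2338,-.4061])}
def dip(x,y,ez,cams=("side","top"),tol=(.015,.012,.008),name=None):
    "dipper pose in the panel frame as each camera sees it: eye x,y,z mm, yaw deg"
    for n in cams:
        q,d=arm.snapshot(n); C=cloud(n,d).reshape(-1,3)[d.ravel()>0]
        P=R.from_euler("z",PF[n][2]).inv().apply(C-[PF[n][0],PF[n][1],0]); o=np.array([x,y,ez-.135])
        m=(np.hypot(P[:,0]-x,P[:,1]-y)<.045)&(P[:,2]>o[2]-.01)&(P[:,2]<o[2]+.2)
        f,k,e=fit(dipper,P[m],[x,y,0,0],o[2],tol); print(n,"eye",f[0]*1e3,f[1]*1e3,(ez+f[3])*1e3,"yaw",np.degrees(f[2]),k,e)
        if name: cv2.imwrite(f"pics/{name}_{n}.png",q)
E
python3 - <<'E'
from mp import *
s=arm.state()
off=[0,0,.135-.1209]
for a in(("high",-.145,-.11,.335),("low",-.145,-.11,.222),("in",-.045,-.11,.222)): dtarget(*a,off,s)
dip(-.145,-.11,.335)
E
```

```text
high tcp [ 0.3704 -0.2809  0.3209] shift cm [ 0.23 -0.01  0.28] turn [-0.1 -0.2  0.2]
low tcp [ 0.3704 -0.2809  0.2079] shift cm [  0.23  -0.01 -11.02] turn [-0.1 -0.2  0.2]
in tcp [ 0.4622 -0.3204  0.2079] shift cm [  9.42  -3.96 -11.02] turn [-0.1 -0.2  0.2]
side eye -147.91765452437022 -106.03021912838776 343.07670253302615 yaw 1.3607830884245273 253 0.0010763759414030793
top eye -145.0 -110.0 335.0 yaw 0.0 0 9
```

drive_tool([
  [0.2,0,-4,0,0,0.2,-1],
  [0.2,0,-8,0,0,0.2,-1],
  [0.2,0,-10,0,0,0.2,-1],
  [0.2,0,-10,0,0,0.2,-1],
  [0.2,0,-10,0,0,0.2,-1],
])

```text
clock: 20.45
ee_pos: [0.3715, -0.2786, 0.2207]
tcp_rot: [2.62, 1.733, 0.0]
contact_force: [-0.8, 0.4, -0.7]
gripper_width: 0.01
grip_force: 30.0
```

```bash
python3 - <<'E'
from mp import *
s=arm.state()
off=[0,0,.135-.1209]
for a in(("low",-.145,-.11,.222),("in",-.045,-.11,.222)): dtarget(*a,off,s)
dip(-.145,-.11,.235,name="k1")
dip(-.145,-.11,.245,("side",))
n="side"; q,d=arm.snapshot(n); C=cloud(n,d).reshape(-1,3)
P=R.from_euler("z",PF[n][2]).inv().apply(C-[PF[n][0],PF[n][1],0]); m=(np.hypot(P[:,0]+.145,P[:,1]+.11)<.045)&(P[:,2]>.06)
print(np.histogram(P[m,2]*1000,bins=range(60,330,10)))
crop(n,q,300,210,420,310,5,"k1c.png")
E
```

```text
low tcp [ 0.3704 -0.2809  0.2079] shift cm [-0.12 -0.23 -1.28] turn [ 0.   0.  -0.2]
in tcp [ 0.4622 -0.3204  0.2079] shift cm [ 9.07 -4.18 -1.28] turn [ 0.   0.  -0.2]
side eye -145.58215124099456 -102.93416819586288 246.01999407547473 yaw 0.2387725393959801 159 0.00106478840696233
top eye -145.1782308944542 -107.88542416697062 245.68215927063636 yaw 0.6353827285269832 291 0.001256706917115777
side eye -145.59008959627545 -103.22663158788447 246.2897430860456 yaw 0.7751660091343305 157 0.0009652670682386239
(array([ 0,  0,  0,  0, 26, 59, 13, 17, 19,  0,  0,  0,  0,  0,  3,  3, 17,
        3,  0,  0,  0,  0,  0,  0,  0,  0]), array([ 60,  70,  80,  90, 100, 110, 120, 130, 140, 150, 160, 170, 180,
       190, 200, 210, 220, 230, 240, 250, 260, 270, 280, 290, 300, 310,
       320]))
```

View pics/k1c.png

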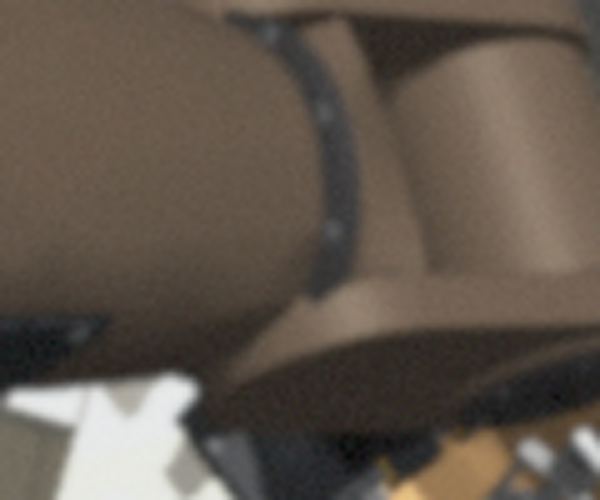

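```bash
python3 - <<'E'
from mp import *
s=arm.state()
off=[0,0.002,.0253]
for a in(("low",-.145,-.11,.222),("in",-.045,-.11,.222),("down",-.045,-.11,.166)): dtarget(*a,off,s)
E
```

```text
low tcp [ 0.3696 -0.2828  0.1967] shift cm [-0.17 -0.37 -2.39] turn [ 0.   0.  -0.2]
in tcp [ 0.4615 -0.3222  0.1967] shift cm [ 9.02 -4.32 -2.39] turn [ 0.   0.  -0.2]
down tcp [ 0.4615 -0.3222  0.1407] shift cm [ 9.02 -4.32 -7.99] turn [ 0.   0.  -0.2]
```

drive_tool([
  [-0.2,-0.4,-2.4,0,0,-0.2,-1],
  [-0.2,-0.4,-2.4,0,0,-0.2,-1],
  [2,-1.3,-2.4,0,0,-0.2,-1],
  [4,-2.2,-2.4,0,0,-0.2,-1],
  [4,-2.2,-2.4,0,0,-0.2,-1],
])

```text
clock: 21.28
ee_pos: [0.412, -0.3014, 0.1966]
tcp_rot: [2.623, 1.728, 0.0]
contact_force: [0.1, 0.0, -2.0]
gripper_width: 0.0098
grip_force: 30.0
```

```bash
python3 - <<'E'
from mp import *
s=arm.state(); print(s["contact_force"])
off=[0,0.002,.0253]
for a in(("here",-.1,-.11,.222),("in",-.045,-.11,.222),("down",-.045,-.11,.166)): dtarget(*a,off,s)
dip(-.1,-.11,.222)
E
```

```text
[ 0.0713  0.0326 -2.0105]
here tcp [ 0.4109 -0.3005  0.1967] shift cm [-0.11  0.09  0.01] turn [0. 0. 0.]
in tcp [ 0.4615 -0.3222  0.1967] shift cm [ 4.95 -2.08  0.01] turn [0. 0. 0.]
down tcp [ 0.4615 -0.3222  0.1407] shift cm [ 4.95 -2.08 -5.59] turn [0. 0. 0.]
side eye -98.81843782115351 -108.1548904278878 221.9886786377655 yaw -0.4009800105397044 173 0.0008271162811207066
top eye -100.6374023343196 -113.08068073875792 220.03545781395346 yaw -3.7542744342681273 312 0.0017227391075543004
```

drive_tool([
  [1.5,-0.6,0,0,0,0,-1],
  [3.2,-1.3,0,0,0,0,-1],
  [4.9,-2.1,0,0,0,0,-1],
  [4.9,-2.1,0,0,0,0,-1],
])

```text
clock: 21.88
ee_pos: [0.4609, -0.3224, 0.1958]
tcp_rot: [-2.623, -1.728, 0.0]
contact_force: [-0.5, 0.3, -2.4]
gripper_width: 0.0098
grip_force: 30.0
```

drive_tool([
  [0,0,-1.5,0,0,0,-1],
  [0,0,-3,0,0,0,-1],
  [0,0,-4.5,0,0,0,-1],
  [0,0,-5,0,0,0,-1],
  [0,0,-5,0,0,0,-1],
])

```text
clock: 22.5
ee_pos: [0.4605, -0.322, 0.1468]
tcp_rot: [2.623, 1.727, 0.001]
contact_force: [0.6, 3.8, 12.7]
gripper_width: 0.01
grip_force: 30.0
```

```bash
python3 - <<'E'
from mp import *
s=arm.state(); print(s["contact_force"])
off=[0,0.002,.0253]
dtarget("down",-.045,-.11,.166,off,s)
dip(-.045,-.11,.17)
E
```

```text
[ 0.6384  3.7551 12.6796]
down tcp [ 0.4615 -0.3222  0.1407] shift cm [ 0.1  -0.02 -0.61] turn [0.  0.1 0. ]
side eye -45.63989409255213 -107.93859218657082 171.9956785833957 yaw -3.7816748740426203 165 0.001956523161579081
top eye -45.987172608840645 -109.55481822649362 170.5434258647227 yaw 1.3185998593101969 286 0.0020295615866696417
```

drive_tool([
  [0,0,0.5,0,0,0,-1],
  [0.1,0.3,0.5,0,0,0,-1],
  [0.1,0.3,0.2,0,0,0,-1],
  [0.1,0.3,0,0,0,0,-1],
  [0.1,0.3,0,0,0,0,-1],
])

```text
clock: 23.22
ee_pos: [0.461, -0.3194, 0.1467]
tcp_rot: [2.623, 1.728, -0.001]
contact_force: [-3.6, 0.9, 10.8]
gripper_width: 0.0097
grip_force: 30.0
```

```bash
python3 - <<'E'
from mp import *
dip(-.045,-.165,.164); dip(-.045,-.055,.164)
dip(-.045,-.108,.162)
D=np.load("side0.npz")["d"]; C=cloud("side",D).reshape(-1,3)
P=R.from_euler("z",PF["side"][2]).inv().apply(C-[PF["side"][0],PF["side"][1],0])
for y in(-.165,-.055,.055):
    m=(np.hypot(P[:,0]+.045,P[:,1]-y)<.045)&(P[:,2]>.02)&(P[:,2]<.23); print(fit(dipper,P[m],[-.045,y,0,0],.029,(.015,.012,.008)))
x0=[.4081,.3496,.376,0]; m=(np.hypot(C[:,0]-x0[0],C[:,1]-x0[1])<.065)&(C[:,2]>.008)&(C[:,2]<.195); print(fit(dipper,C[m],x0,0))
E
```

```text
side eye -46.190027455673864 -162.28354250348468 175.24485367209076 yaw 0.9982569032545262 481 0.0015570851888505068
top eye -45.556369149842496 -167.97813859666866 174.62796250764612 yaw -2.4147147753114546 266 0.0017613696116722767
side eye -45.91565020058219 -52.25279359966014 166.047025053614 yaw 11.096034813516772 129 0.0011836636786737471
top eye -46.418995970404254 -57.49945683302828 173.67846296879065 yaw 1.4157743503344684 403 0.0023270493062249667
side eye -46.370035154401194 -104.11773550195839 171.2684122668652 yaw -1.688142100031607 159 0.001075880813754756
top eye -46.86898352121321 -106.89525861867259 171.87798563359607 yaw -2.268420311586895 294 0.002041378878973233
(array([-0.0462, -0.1626,  0.0318,  0.0113]), 473, np.float64(0.001500946072735361))
(array([-0.0458, -0.0518,  0.0178,  0.0121]), 477, np.float64(0.00147882499035758))
(array([-0.0456,  0.0559, -0.0043,  0.011 ]), 455, np.float64(0.0015665984681651278))
(array([0.4079, 0.3499, 0.3643, 0.0088]), 369, np.float64(0.0015156241204521428))
```

drive_tool([
  [0,0,0.1,0,0,0,-0.9],
  [0,0,0.1,0,0,0,-0.75],
  [0,0,0.1,0,0,0,-0.6],
  [0,0,0.1,0,0,0,-0.5],
  [0,0,0.1,0,0,0,-0.5],
])

```text
clock: 24.15
ee_pos: [0.461, -0.319, 0.1468]
tcp_rot: [-2.623, -1.727, 0.0]
contact_force: [-0.7, -0.9, 0.1]
gripper_width: 0.0236
grip_force: 0.0
```

drive_tool([
  [0,0,2,0,0,0,-0.5],
  [0,0,4,0,0,0,-0.5],
  [0,0,8,0,0,0,-0.5],
  [0,0,12,0,0,0,-0.3],
  [-3,6,14,0,0,5,-0.05],
])

```text
clock: 24.78
ee_pos: [0.4352, -0.2669, 0.286]
tcp_rot: [2.545, 1.839, 0.001]
contact_force: [-0.2, 1.3, -0.3]
gripper_width: 0.0382
grip_force: 0.0
```

drive_tool([
  [-2,6,0,0,0,8,-0.05],
  [-4,12,0,0,0,16,-0.05],
  [-4,18,0,0,0,25,-0.05],
  [-4,24,0,0,0,35,-0.05],
  [-4,30,0,0,0,45,-0.05],
])

```text
clock: 25.4
ee_pos: [0.3939, 0.0364, 0.2851]
tcp_rot: [1.641, 2.679, -0.0]
contact_force: [1.5, -0.3, 0.5]
gripper_width: 0.0452
grip_force: 0.0
```

```bash
python3 - <<'E'
from md import *
from mp import dip
dip(-.045,-.165,.175,("side",)); dip(-.045,-.11,.172,("side",)); dip(-.045,-.055,.175,("side",)); dip(-.045,.055,.175,("side",))
look("top"); q=look("side"); crop("side",q,300,180,450,340,3.5,"r1.png")
T=tool(.366,0); p=[.378,.2763,.168]; show("pre d2",grip_tcp(p,T,.08),T)
E
```

```text
side eye -46.07729002952618 -161.78261159399435 175.64317447771813 yaw 0.746896474656825 491 0.0016732733991485056
side eye -45.0320711541827 -105.37762437036938 172.25889322593142 yaw -1.2061245506188254 500 0.0021091115690919236
side eye -45.85465224683475 -52.79403871372867 175.55976686960008 yaw 0.05512302760752184 498 0.001749660732604106
side eye -45.548241545202416 56.30770560903979 175.67714535924085 yaw -0.9722221167072747 445 0.0014725821177653223
top 0 [0.4018 0.3539 0.3754] 331 0.0016974306967039306 396
top 1 [0.3756 0.2779 0.3555] 320 0.0016202387894147803 383
top 2 [0.4111 0.2582 1.3967] 81 0.0029843548317111277 88
side 0 hidden 0
side 1 [0.3814 0.275  3.2909] 82 0.0008183705523610585 88
side 2 [0.3979 0.2351 0.5087] 28 0.001155388234700934 36
pre d2 tcp [0.378  0.2763 0.196 ] shift cm [-1.64 24.24 -8.87] turn [ 0.  -0.  -5.7]
```

View pics/r1.png

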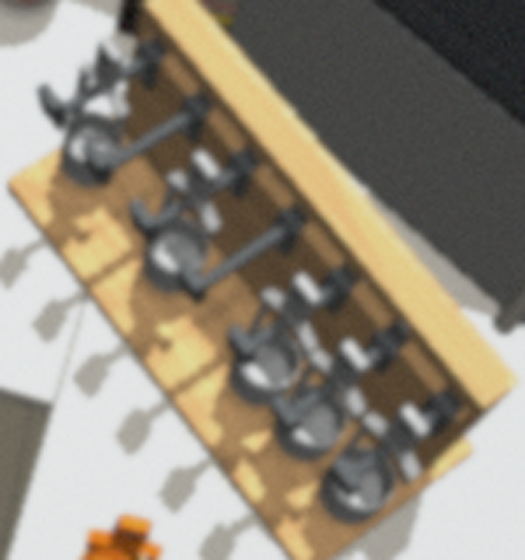

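drive_tool([
  [-0.5,6,0,0,0,-2,-0.05],
  [-1,12,0,0,0,-4,-0.05],
  [-1.6,18,0,0,0,-5.7,-0.05],
  [-1.6,24.2,-2,0,0,-5.7,-0.05],
  [-1.6,24.2,-8.5,0,0,-5.7,-0.05],
])

```text
clock: 26.32
ee_pos: [0.3803, 0.2788, 0.2036]
tcp_rot: [1.777, 2.588, 0.008]
contact_force: [0.5, 0.4, -0.9]
gripper_width: 0.0453
grip_force: 0.0
```

drive_tool([
  [0,0,0,0,0,0,-0.05],
  [0,0,0,0,0,0,-0.05],
])

```text
clock: 26.58
ee_pos: [0.3796, 0.2756, 0.2048]
tcp_rot: [1.782, 2.587, 0.001]
contact_force: [0.2, -0.4, 0.6]
gripper_width: 0.045
grip_force: 0.0
```

```bash
cat > chk.py <<'E'
from md import *
def chk(p,yaw,i):
    T=tool(yaw,0); show("grip",grip_tcp(p,T),T); look("side")
    s=arm.state();M=R.from_rotvec(s["tcp_rot"]).as_matrix()
    q,d=arm.snapshot("side"); C=cloud("side",d); Q=(C-s["ee_pos"])@M*1000
    m=(abs(Q[...,0])<25)&(abs(Q[...,1])<20)&(C[...,2]>.145)&(C[...,2]<.195)&(d>0)
    print(len(Q[m]),Q[m].astype(int).tolist()[:25])
E
python3 -c "
from chk import *
chk([.378,.2763,.168],.366,1)"
```

```text
grip tcp [0.378  0.2763 0.116 ] shift cm [-0.16  0.07 -8.88] turn [-0.   0.   0.1]
side 0 [0.4077 0.3489 0.2939] 144 0.0019445323544705266 250
side 1 [0.3807 0.2742 0.3884] 442 0.0015970794062261096 530
side 2 [ 0.4081  0.2577 -5.825 ] 74 0.0030070995713384454 133
93 [[2, 1, 15], [1, 3, 18], [-1, 3, 17], [-4, 3, 15], [-7, 4, 16], [-8, 6, 19], [6, -2, 14], [4, -1, 15], [1, -1, 14], [0, 1, 19], [-1, 1, 19], [-5, 0, 16], [-8, 0, 14], [6, -4, 16], [3, -4, 15], [1, -3, 16], [-1, -2, 16], [-3, -2, 16], [-6, -2, 15], [-8, 0, 17], [-12, -1, 13], [-10, 4, 25], [8, -2, 25], [4, -4, 21], [0, -5, 18]]
```

drive_tool([
  [-0.1,0,-4,0,0,0,-0.05],
  [-0.1,0,-8.5,0,0,0,-0.05],
  [-0.1,0,-8.5,0,0,0,-0.4],
  [-0.1,0,-8.5,0,0,0,-0.7],
  [-0.1,0,-8.5,0,0,0,-1],
])

```text
clock: 27.3
ee_pos: [0.3782, 0.2768, 0.12]
tcp_rot: [1.779, 2.589, 0.004]
contact_force: [0.6, 0.1, 0.5]
gripper_width: 0.0204
grip_force: 0.0
```

drive_tool([
  [0,0,0,0,0,0,-1],
  [0,0,0,0,0,0,-1],
  [0,0,0,0,0,0,-1],
])

```text
clock: 27.68
ee_pos: [0.3779, 0.2767, 0.1192]
tcp_rot: [1.778, 2.589, 0.002]
contact_force: [-0.5, -1.7, 8.4]
gripper_width: 0.0094
grip_force: 30.0
```

drive_tool([
  [0,0,3,0,0,0,-1],
  [0,0,9,0,0,0,-1],
  [0,0,15,0,0,0,-1],
  [0,0,20,0,0,0,-1],
  [2,-5,20,0,0,-4,-1],
])

```text
clock: 28.3
ee_pos: [0.3977, 0.228, 0.3219]
tcp_rot: [1.862, 2.527, 0.009]
contact_force: [0.8, -0.4, -2.0]
gripper_width: 0.01
grip_force: 30.0
```

drive_tool([
  [2,-6,0,0,0,-8,-1],
  [3,-12,0,0,0,-16,-1],
  [3.5,-18,0,0,0,-24,-1],
  [3.5,-24,0,0,0,-32,-1],
  [3.5,-24,0,0,0,-40,-1],
])

```text
clock: 28.92
ee_pos: [0.4319, -0.017, 0.3182]
tcp_rot: [-2.628, -1.721, 0.001]
contact_force: [0.5, 0.3, -0.9]
gripper_width: 0.0101
grip_force: 30.0
```

```bash
python3 - <<'E'
from mp import *
s=arm.state(); off=[0,0,.0158]
for a in(("high",-.15,0,.335),("low",-.15,0,.222),("in",-.045,0,.222),("down",-.045,0,.166)): dtarget(*a,off,s)
E
```

```text
high tcp [ 0.4092 -0.1779  0.3192] shift cm [ -2.28 -16.09   0.1 ] turn [ 0.  -0.   0.3]
low tcp [ 0.4092 -0.1779  0.2062] shift cm [ -2.28 -16.09 -11.2 ] turn [ 0.  -0.   0.3]
in tcp [ 0.5057 -0.2193  0.2062] shift cm [  7.37 -20.23 -11.2 ] turn [ 0.  -0.   0.3]
down tcp [ 0.5057 -0.2193  0.1502] shift cm [  7.37 -20.23 -16.8 ] turn [ 0.  -0.   0.3]
```

drive_tool([
  [-2.3,-6,0,0,0,0.3,-1],
  [-2.3,-12,0,0,0,0.3,-1],
  [-2.3,-16.1,-2,0,0,0.3,-1],
  [-2.3,-16.1,-7,0,0,0.3,-1],
  [-2.3,-16.1,-11.2,0,0,0.3,-1],
])

```text
clock: 29.55
ee_pos: [0.4087, -0.1749, 0.2048]
tcp_rot: [-2.615, -1.739, 0.001]
contact_force: [0.9, -0.6, -1.6]
gripper_width: 0.0098
grip_force: 30.0
```

drive_tool([
  [0,0,0,0,0,0,-1],
  [2,-0.9,0,0,0,0,-1],
  [4.6,-2,0,0,0,0,-1],
  [4.6,-2,0,0,0,0,-1],
])

```text
clock: 30.05
ee_pos: [0.457, -0.1953, 0.208]
tcp_rot: [2.613, 1.741, 0.001]
contact_force: [-1.1, -0.3, -1.7]
gripper_width: 0.0096
grip_force: 30.0
```

```bash
python3 - <<'E'
from mp import *
s=arm.state(); off=[0,0,.0158]; print(s["contact_force"])
for a in(("here",-.1,0,.222),("in",-.045,0,.222),("down",-.045,0,.166)): dtarget(*a,off,s)
dip(-.1,0,.233)
E
```

```text
[-1.0685 -0.2657 -1.7499]
here tcp [ 0.4551 -0.1976  0.2062] shift cm [-0.19 -0.24 -0.18] turn [ 0.1  0.1 -0.6]
in tcp [ 0.5057 -0.2193  0.2062] shift cm [ 4.86 -2.41 -0.18] turn [ 0.1  0.1 -0.6]
down tcp [ 0.5057 -0.2193  0.1502] shift cm [ 4.86 -2.41 -5.78] turn [ 0.1  0.1 -0.6]
side eye -99.32698616231269 6.892113261877649 234.48201265274614 yaw -4.072353534296574 311 0.0015850852503827059
top eye -101.08982551793096 1.3214989605979506 234.05956048187602 yaw -1.1943487123123684 256 0.0016437931559637054
```

drive_tool([
  [0,-0.3,-0.1,0,0,-0.6,-1],
  [1.6,-1,-0.1,0,0,-0.6,-1],
  [3.2,-1.8,-0.1,0,0,-0.6,-1],
  [4.8,-2.5,-0.1,0,0,-0.6,-1],
  [4.8,-2.5,-0.1,0,0,-0.6,-1],
])

```text
clock: 30.78
ee_pos: [0.5034, -0.2198, 0.2052]
tcp_rot: [-2.624, -1.727, 0.0]
contact_force: [-0.6, -0.4, -1.6]
gripper_width: 0.0099
grip_force: 30.0
```

drive_tool([
  [0,0,-1.5,0,0,0,-1],
  [0,0,-3,0,0,0,-1],
  [0,0,-4.5,0,0,0,-1],
  [0,0,-5,0,0,0,-1],
  [0,0,-5,0,0,0,-1],
])

```text
clock: 31.4
ee_pos: [0.5032, -0.2195, 0.1547]
tcp_rot: [-2.623, -1.727, 0.001]
contact_force: [-0.2, -0.6, -2.0]
gripper_width: 0.0101
grip_force: 30.0
```

```bash
python3 - <<'E'
from mp import *
s=arm.state(); off=[0,0,.0158]; print(s["contact_force"])
for a in(("down",-.045,0,.164),): dtarget(*a,off,s)
dip(-.045,0,.18)
E
```

```text
[-0.2224 -0.6493 -2.0259]
down tcp [ 0.5057 -0.2193  0.1482] shift cm [ 0.25  0.02 -0.65] turn [-0.  -0.1  0. ]
side eye -49.06190629356053 3.658566554320841 181.49952526616974 yaw 1.108532652651779 296 0.0016042774378470777
top eye -47.731410357315596 -3.502817169498196 181.90181341495926 yaw -1.0291759397850682 246 0.002074218213163896
```

drive_tool([
  [0.2,0,-0.3,0,0,0,-1],
  [0.2,0,-0.5,0,0,0,-1],
  [0.2,0,-0.7,0,0,0,-1],
  [0.2,0,-0.7,0,0,0,-1],
])

```text
clock: 32.0
ee_pos: [0.5054, -0.2197, 0.1489]
tcp_rot: [2.624, 1.728, 0.0]
contact_force: [-1.9, 0.5, 6.5]
gripper_width: 0.0097
grip_force: 30.0
```

Contact on the bar at the expected height; release and retreat, then look at d1.

drive_tool([
  [0,0,0,0,0,0,-0.9],
  [0,0,0,0,0,0,-0.75],
  [0,0,0,0,0,0,-0.6],
  [0,0,0,0,0,0,-0.5],
  [0,0,0,0,0,0,-0.5],
])

```text
clock: 32.62
ee_pos: [0.5052, -0.2196, 0.148]
tcp_rot: [-2.623, -1.727, 0.0]
contact_force: [-0.1, -0.2, -0.0]
gripper_width: 0.0236
grip_force: 0.0
```

drive_tool([
  [0,0,2,0,0,0,-0.5],
  [0,0,4,0,0,0,-0.5],
  [0,0,8,0,0,0,-0.5],
  [0,0,12,0,0,0,-0.3],
  [-3,6,14,0,0,5,-0.05],
])

```text
clock: 33.25
ee_pos: [0.4795, -0.1674, 0.2873]
tcp_rot: [2.546, 1.838, 0.001]
contact_force: [0.3, 1.4, 0.1]
gripper_width: 0.0379
grip_force: 0.0
```

drive_tool([
  [-2,6,0,0,0,8,-0.05],
  [-4,12,0,0,0,16,-0.05],
  [-5,18,0,0,0,24,-0.05],
  [-6,24,0,0,0,32,-0.05],
  [-7,27,0,0,0,38,-0.05],
])

```text
clock: 33.88
ee_pos: [0.4077, 0.1063, 0.2861]
tcp_rot: [-1.8, -2.574, 0.0]
contact_force: [0.7, -0.7, -0.0]
gripper_width: 0.0449
grip_force: 0.0
```

```bash
python3 - <<'E'
from md import *
from mp import dip
for y in(-.165,-.11,-.055,0,.055,.165): dip(-.045,y,.175,("side",))
look("top",(0,)); look("side",(0,))
T=tool(.38,0); p=[.405,.352,.168]; show("pre d1",grip_tcp(p,T,.085),T)
E
```

```text
side eye -46.22094069950122 -161.78148195200077 174.88485561653167 yaw 2.103622712184265 494 0.0017318130319060145
side eye -44.8722978291909 -105.63934133962321 172.6569439113354 yaw -2.5905242279704495 491 0.00206319207448479
side eye -45.870677241258086 -52.07182865105443 175.69596454624747 yaw -0.40735349286939454 499 0.001651299603807266
side eye -46.90416844963008 3.936849695859269 175.04421526623398 yaw 0.5288825467172688 482 0.001869880577567476
side eye -45.657130250404315 55.9496625673065 174.9839806557673 yaw -1.082715729331283 463 0.0016502192266657357
side eye -45.68400470368863 166.4790403361279 174.9889844295423 yaw -0.11880123265284546 416 0.0013967305484633313
top 0 [0.4016 0.3541 0.3584] 337 0.0015627667341950443 373
side 0 [0.4072 0.3509 3.0281] 63 0.0009808735151516734 63
pre d1 tcp [0.405 0.352 0.201] shift cm [-0.38 24.88 -8.49] turn [ 0.  -0.1  2.2]
```

All hang well. Now dipper 1, unmoved.

drive_tool([
  [0,6,0,0,0,1,-0.05],
  [0,12,0,0,0,2.2,-0.05],
  [-0.3,18,0,0,0,2.2,-0.05],
  [-0.4,24.6,-2,0,0,2.2,-0.05],
  [-0.4,24.6,-8.2,0,0,2.2,-0.05],
])

```text
clock: 34.9
ee_pos: [0.4059, 0.3531, 0.2062]
tcp_rot: [1.756, 2.603, 0.008]
contact_force: [0.5, 0.3, -1.1]
gripper_width: 0.0448
grip_force: 0.0
```

drive_tool([
  [0,0,0,0,0,0,-0.05],
  [0,0,0,0,0,0,-0.05],
])

```text
clock: 35.15
ee_pos: [0.4056, 0.3494, 0.2074]
tcp_rot: [-1.76, -2.602, -0.001]
contact_force: [0.0, 1.1, 0.9]
gripper_width: 0.0452
grip_force: 0.0
```

```bash
python3 -c "
from chk import *
chk([.405,.352,.168],.38,0)"
```

```text
grip tcp [0.405 0.352 0.116] shift cm [-0.06  0.26 -9.14] turn [-0.   0.  -0.1]
side 0 [0.4072 0.3497 0.3681] 443 0.001642845385939386 478
side 1 [ 0.3941  0.3103 -0.6105] 90 0.0022466160309185844 95
side 2 hidden 3
91 [[5, 1, 15], [5, 4, 19], [3, 5, 21], [0, 5, 19], [-1, 7, 21], [-6, 4, 17], [-9, 5, 16], [9, 0, 20], [7, 2, 21], [4, 1, 19], [0, 0, 16], [-2, 0, 15], [-4, 2, 18], [-8, 4, 21], [-11, 4, 19], [9, -1, 22], [5, -2, 18], [3, -1, 20], [1, 0, 22], [-2, -1, 17], [-4, 0, 21], [-8, -1, 17], [-12, -2, 13], [-11, 2, 21], [7, 0, 27]]
```

drive_tool([
  [0,0.1,-4,0,0,0,-0.05],
  [0,0.1,-8.8,0,0,0,-0.05],
  [0,0.1,-8.8,0,0,0,-0.4],
  [0,0.1,-8.8,0,0,0,-0.7],
  [0,0.1,-8.8,0,0,0,-1],
])

```text
clock: 35.88
ee_pos: [0.4054, 0.3513, 0.1198]
tcp_rot: [1.758, 2.603, 0.004]
contact_force: [0.7, -1.0, -0.0]
gripper_width: 0.0207
grip_force: 0.0
```

drive_tool([
  [0,0,0,0,0,0,-1],
  [0,0,0,0,0,0,-1],
  [0,0,0,0,0,0,-1],
])

```text
clock: 36.25
ee_pos: [0.4048, 0.3512, 0.1189]
tcp_rot: [-1.758, -2.603, -0.002]
contact_force: [-1.5, -1.0, 7.6]
gripper_width: 0.0097
grip_force: 30.0
```

drive_tool([
  [0,0,3,0,0,0,-1],
  [0,0,9,0,0,0,-1],
  [0,0,15,0,0,0,-1],
  [0,0,20,0,0,0,-1],
  [1,-5,20,0,0,-4,-1],
])

```text
clock: 36.88
ee_pos: [0.4151, 0.3024, 0.3214]
tcp_rot: [1.844, 2.541, 0.009]
contact_force: [1.1, -1.6, -2.4]
gripper_width: 0.0101
grip_force: 30.0
```

drive_tool([
  [1,-6,0,0,0,-8,-1],
  [1,-12,0,0,0,-16,-1],
  [1,-18,0,0,0,-24,-1],
  [1,-24,0,0,0,-32,-1],
  [1,-28,0,0,0,-40,-1],
])

```text
clock: 37.5
ee_pos: [0.4239, 0.0187, 0.3181]
tcp_rot: [-2.611, -1.747, -0.0]
contact_force: [1.4, 1.2, -1.0]
gripper_width: 0.0094
grip_force: 30.0
```

```bash
python3 - <<'E'
from mp import *
s=arm.state(); print(s["ee_pos"])
off=[0,0,.0158]
for a in(("high",-.15,.11,.335),("low",-.15,.11,.222)): dtarget(*a,off,s)
E
```

```text
[0.4239 0.0187 0.3181]
high tcp [ 0.4526 -0.0768  0.3192] shift cm [ 2.87 -9.55  0.11] turn [-0.   0.  -0.8]
low tcp [ 0.4526 -0.0768  0.2062] shift cm [  2.87  -9.55 -11.19] turn [-0.   0.  -0.8]
```

drive_tool([
  [1.5,-4.8,0,0,0,-0.8,-1],
  [2.9,-9.5,0,0,0,-0.8,-1],
  [2.9,-9.5,-5,0,0,-0.8,-1],
  [2.9,-9.5,-10,0,0,-0.8,-1],
  [2.9,-9.5,-11.2,0,0,-0.8,-1],
])

```text
clock: 38.12
ee_pos: [0.4523, -0.0739, 0.2039]
tcp_rot: [-2.615, -1.734, 0.004]
contact_force: [0.6, -1.3, -1.7]
gripper_width: 0.01
grip_force: 30.0
```

drive_tool([
  [0,0,0,0,0,0,-1],
  [2,-0.9,0,0,0,0,-1],
  [4.6,-2,0,0,0,0,-1],
  [4.6,-2,0,0,0,0,-1],
])

```text
clock: 38.62
ee_pos: [0.5015, -0.0948, 0.2075]
tcp_rot: [2.616, 1.736, 0.003]
contact_force: [0.4, 0.4, -2.1]
gripper_width: 0.0101
grip_force: 30.0
```

```bash
python3 - <<'E'
from mp import *
s=arm.state(); off=[0,0,.0161]; print(s["contact_force"])
for a in(("here",-.1,0.11,.222),("in",-.045,0.11,.222),("down",-.045,0.11,.164)): dtarget(*a,off,s)
dip(-.1,0.11,.233)
E
```

```text
[ 0.372   0.3885 -2.0716]
here tcp [ 0.4985 -0.0966  0.2059] shift cm [-0.29 -0.18 -0.16] turn [ 0.   0.2 -0.4]
in tcp [ 0.5491 -0.1183  0.2059] shift cm [ 4.76 -2.35 -0.16] turn [ 0.   0.2 -0.4]
down tcp [ 0.5491 -0.1183  0.1479] shift cm [ 4.76 -2.35 -5.96] turn [ 0.   0.2 -0.4]
side eye -98.01909335440747 116.10063752621913 234.32665755414368 yaw -1.8698806638883265 438 0.001557440581661976
top eye -100.0 110.0 233.0 yaw 0.0 8 9
```

drive_tool([
  [-0.1,-0.4,0,0,0,-0.4,-1],
  [1.5,-1.1,0,0,0,-0.4,-1],
  [3.1,-1.8,0,0,0,-0.4,-1],
  [4.7,-2.5,0,0,0,-0.4,-1],
  [4.7,-2.5,0,0,0,-0.4,-1],
])

```text
clock: 39.35
ee_pos: [0.5466, -0.1194, 0.2058]
tcp_rot: [-2.624, -1.727, 0.0]
contact_force: [-0.7, 1.1, -1.9]
gripper_width: 0.0095
grip_force: 30.0
```

drive_tool([
  [0,0,-1.5,0,0,0,-1],
  [0,0,-3,0,0,0,-1],
  [0,0,-4.5,0,0,0,-1],
  [0,0,-5,0,0,0,-1],
  [0,0,-5,0,0,0,-1],
])

```text
clock: 39.98
ee_pos: [0.5464, -0.1191, 0.1553]
tcp_rot: [-2.623, -1.727, 0.001]
contact_force: [0.6, -0.6, -0.9]
gripper_width: 0.0102
grip_force: 30.0
```

```bash
python3 - <<'E'
from mp import *
s=arm.state(); off=[0,0.0015,.0161]; print(s["contact_force"])
for a in(("down",-.045,.11,.164),): dtarget(*a,off,s)
dip(-.045,.11,.18)
E
```

```text
[ 0.6043 -0.6174 -0.9242]
down tcp [ 0.5485 -0.1196  0.1479] shift cm [ 0.21 -0.06 -0.74] turn [-0.  -0.1  0. ]
side eye -47.55820688648536 110.73040389760546 182.16045952874853 yaw 0.17356006410442715 354 0.0016830760156647383
top eye -47.17435375844822 105.12592312796995 181.1155540636267 yaw -8.766689220139085 73 0.0027455874239172367
```

drive_tool([
  [0.2,0,-0.3,0,0,0,-1],
  [0.2,0,-0.5,0,0,0,-1],
  [0.2,0,-0.75,0,0,0,-1],
  [0.2,0,-0.75,0,0,0,-1],
])

```text
clock: 40.58
ee_pos: [0.5486, -0.1192, 0.1485]
tcp_rot: [-2.624, -1.728, -0.0]
contact_force: [-1.5, -0.3, 3.9]
gripper_width: 0.01
grip_force: 30.0
```

drive_tool([
  [0,0,0,0,0,0,-0.9],
  [0,0,0,0,0,0,-0.75],
  [0,0,0,0,0,0,-0.6],
  [0,0,0,0,0,0,-0.5],
  [0,0,0,0,0,0,-0.5],
])

```text
clock: 41.2
ee_pos: [0.5485, -0.1192, 0.1481]
tcp_rot: [-2.623, -1.727, 0.0]
contact_force: [0.2, -0.1, 0.1]
gripper_width: 0.0233
grip_force: 0.0
```

drive_tool([
  [0,0,2,0,0,0,-0.5],
  [0,0,4,0,0,0,-0.5],
  [0,0,8,0,0,0,-0.5],
  [0,0,12,0,0,0,-0.5],
  [-3,6,14,0,0,5,-0.5],
])

```text
clock: 41.82
ee_pos: [0.5228, -0.0669, 0.2875]
tcp_rot: [2.546, 1.838, 0.002]
contact_force: [0.4, 0.8, -0.2]
gripper_width: 0.0236
grip_force: 0.0
```

drive_tool([
  [-3,6,0,0,0,8,-0.5],
  [-6,12,0,0,0,16,-0.5],
  [-9,18,0,0,0,24,-0.5],
  [-12,24,0,0,0,32,-0.5],
  [-13,26,0,0,0,38,-0.5],
])

```text
clock: 42.45
ee_pos: [0.3902, 0.1963, 0.2862]
tcp_rot: [-1.801, -2.574, -0.0]
contact_force: [0.1, -0.4, -0.3]
gripper_width: 0.0238
grip_force: 0.0
```

drive_tool([
  [0,0,0,0,0,0,-0.5],
  [0,0,0,0,0,0,-0.5],
  [0,0,0,0,0,0,-0.5],
  [0,0,0,0,0,0,-0.5],
  [0,0,0,0,0,0,-0.5],
])

```text
clock: 43.08
ee_pos: [0.3919, 0.194, 0.2859]
tcp_rot: [-1.809, -2.568, 0.001]
contact_force: [-0.3, 0.1, 0.4]
gripper_width: 0.024
grip_force: 0.0
```

```bash
python3 - <<'E'
from mp import *
for y in(-.165,-.11,-.055,0,.055,.11,.165): dip(-.045,y,.175,("side",))
q=arm.snapshot("side")[0]; crop("side",q,260,130,460,340,2.8,"fin.png")
E
```

```text
side eye -46.277490395047906 -161.68475672658445 174.8640340754111 yaw 1.5891386094621347 498 0.0017956052038446257
side eye -45.00977547473417 -105.39632475801572 172.0135725689534 yaw -1.9164534882912718 493 0.0020856141458922804
side eye -45.92405865248806 -52.0122749573669 176.1777720364604 yaw 0.04658266379836288 501 0.0016948331081886093
side eye -46.89491110107986 3.6739716146891226 175.74784594783475 yaw 0.18594145259421127 473 0.0017560199807923993
side eye -45.72760708008369 56.46759965542255 174.66507895392215 yaw -0.5298305264842504 474 0.0017572199343296726
side eye -45.087301224632824 111.52570628535439 174.46690611187213 yaw 0.32408717493901357 463 0.0016863784635093846
side eye -45.2725364804966 163.07055627146698 172.92702155212226 yaw -0.8164862938759317 459 0.0022196195035978725
```

View pics/fin.png

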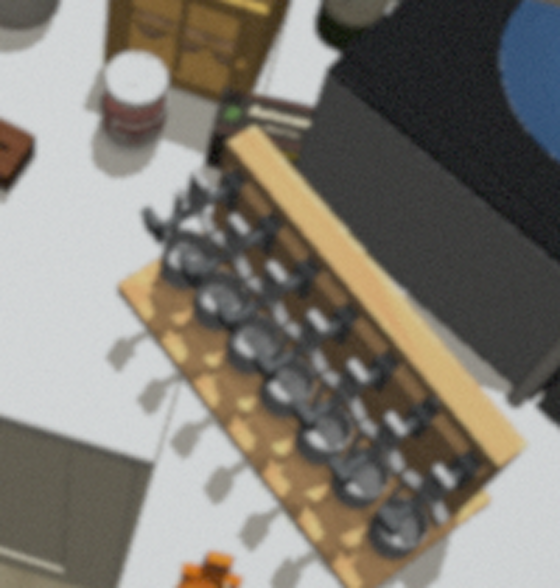

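All seven dippers hang in a row, from the left one at about (190,255) to the right one at about (400,525), each on its own hook. They are still and the robot is clear of them.

```bash
python3 -c "
from station import arm
print(arm.close_job())"
```

```text
the job is handed in; nothing more can be done
None
```

The loose hook is seated in the groove at the empty place, and all three dippers are hung, each on its own hook with one on the new hook; the four already hanging stayed in place, and I handed the job in at about 43 s.

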